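# Slide riser plates off the rack edge and stack them on the stand

## Robot

A 7-joint arm with a two-finger parallel gripper is mounted at the origin on the work surface; the furniture and walls round the work are solid. World frame = base frame: x ahead of the robot, y to its left, z up, the work surface at z = 0. Lengths are in m, angles in rad, forces in N, time in s.
With the tool pointing down it reaches from about 0.35 to 0.9 m from the base axis. Payload 7.2 kg.
Tool frame: the origin (TCP) lies midway between the tips of the shut fingers; the grasp point (between the pads) lies 19 mm behind it (env.tcp_to_grasp is the distance from the TCP to the grasp point, in m); x points along the fingers, z is the direction in which the jaws open and shut, and the axes are right-handed (so a half turn about x gives the same grasp; the last joint's range is limited). The gripper opens to 88 mm and grips with 3 to 60 N. Pads are 20 mm wide; open, the fingers measure 115 mm over their backs; the gripper's body (75 mm by 178 mm) begins 61 mm behind the grasp point.
Start: joints at [1.198, 0.411, -0.013, 1.596, 0.006, 1.134, -0.082], TCP at [0.188, -0.596, 0.223] pointing down, gripper open.
Joint ranges: [-2.95, 2.95], [-0.29, 1.99], [-1.47, 1.44], [0.14, 2.54], [-1.03, 4.17], [0.13, 1.85], [-2.86, 2.86]. Speed limits (rad/s): [2.39, 2.39, 3.01, 3.01, 3.14, 3.14, 3.14].

## Interface

Orientations are given as [roll, pitch, yaw] about the fixed x, y, z axes, in that order (R = Rz(yaw) Ry(pitch) Rx(roll)).
In Python, from bench import env, vision, ticket gives the robot as it stands. The module is installed in compiled form; this text tells all that it offers.
- The arm moves only by the tool apply_moves, never from a script. Its argument "moves" is a list of rows, each an object with "xyz": the shift along the tool's x, y, z in mm, a list of three; "dr": the turn, a rotation vector about the tool's x, y, z in rad, a list of three. In form: [{"xyz": [x, y, z], "dr": [wx, wy, wz]}, ...]. A call has 1 to 5 rows; each row is the pose to reach, as a shift and turn from the pose commanded when the call began, along the tool's axes at that moment; what a row does not reach only later rows make up. A row lasts 1/12 s, in which the tool goes at most 41.7 mm and 7.16 degrees, less where a joint would pass 70% of its speed; a pose out of reach is approached as far as the arm can. A call with a gripper value outside its range is refused whole. "jaw" is the opening, from 0 (shut) to 1 (fully open), set as the call begins (left out, the last holds). The fingers move at their own pace and stop on an object; "grip_force" is the grip in N (left out, the last holds). Time passes only in rows, so rows that repeat a pose let the fingers close. It gives the time, the measured TCP pose, the force and the opening at its end, in the units of the state.
- env.state(): the state, without advancing time (a new reading comes with each control period).
- vision.get_image(name): name is "side" or "top" or "wrist"; returns the picture (400x640x3 uint8, blue, green, red); there is no depth.
- vision.camera_params(name): a dict with "fovy" (degrees; the focal length in pixels is half the picture's height over the tangent of half this angle, whatever the lens; pixels are square), "cx", "cy" (the principal point, pixels), "extrinsics" (4x4, takes a point from camera to world coordinates); the wrist camera has in their place "tool_from_camera" (4x4, takes a point from camera to tool coordinates, whose origin is the TCP and whose axes are the tool frame's). Camera axes: x right, y down, z forward; pixel columns grow to the right and rows downward; lengths in m; the calibration is good to about 2 mm. A picture is of the moment at which its call begins: read the wrist's pose just before it. camera_params takes no time and is no camera call.
- ticket.job_done(): hands the job in, once; it reports no verdict.
The state is a dict: "time": time; "joint_pos": joint angles; "joint_vel": joint speeds; "joint_torque": joint torques, N m; "tcp_pos": TCP position; "eef_rot": TCP orientation; "force": force on the tool from outside, world axes, zero at the start; "torque": the same for the moment, N m; "opening": finger opening in m.
Only numpy, scipy, OpenCV 4.12 (cv2) and the standard library are available. Lean on these libraries where they do the work, as an engineer would, in place of code of your own. Each camera call takes 0.05 s, during which the arm holds its last target.

## Task

Build the flared riser on the stand: slide the narrow orange plate along its lane until it juts well out over the rack's open edge while still lying on the rack, take it by the jutting end and set it down flat, centred and lengthwise on the stand's head, and let go of it. Only then do the same with the wide blue plate, stacking it centred and square on top of the orange one. Do not drop a plate or let it fall, and leave the grey plate and everything else on the table where it is.

Things in the scene. Friction and masses are not known exactly. Their poses are not given: they have to be found in the camera images.
- orange_plate_c (a point): narrow orange flat plastic riser plate, 130 mm long, 50 mm wide, 5 mm thick; point at its centre, half-way up its thickness; x along its length, y across, z up. Starts flat in one lane of the rack; about 60 g.
- blue_plate_c (a point): wide blue flat plastic riser plate, 130 mm long, 66 mm wide, 5 mm thick; point at its centre, half-way up its thickness; x along its length, y across, z up. Starts flat in one lane of the rack; about 80 g.
- grey_plate_c (a point): medium grey flat plastic riser plate, 130 mm long, 58 mm wide, 5 mm thick; point at its centre, half-way up its thickness; x along its length, y across, z up. Starts flat in one lane of the rack; must stay there.
- rack_edge (a point): middle of the open front edge of the fixed plywood rack, at the height of its flat deck, 60 mm above the table; x points into the rack, away from the open edge, y to the left across the lanes, z up. The plates lie lengthwise in the lanes, 3 to 27 mm behind this edge. A plate pushed out past the edge stays level until its middle passes it.
- pad (a point): fixed riser stand: a flat black-topped head 100 mm long (x) and 32 mm wide (y), its top 70 mm above the table, on a steel column with a foot of 120 x 100 mm, 10 mm thick. This point is the centre of the head's top face; x along the head, z up. The head is narrower than the plates, so fingers can reach past both its long sides.
- rack: plywood rack, 210 mm deep (x), 240 mm wide (y); origin at the centre of its underside, axes as rack_edge. Three lanes along x, each 72 mm wide, centred at y = -78, 0 and +78 mm, between 6 mm wide strips 11 mm high that leave no room for fingers beside a plate; a like strip closes the back, 202 mm from the open edge, leaving 44 mm or more of bare lane behind each plate.
- orange_plate: the orange plate; origin at the centre of its underside
- blue_plate: the blue plate; origin at the centre of its underside
- jar_c (a point): closed glass jar of tacks with a brass-coloured lid, 54 mm across, 74 mm high; loose bystander, stays where it is; point at its centre, half-way up
- blue_spool_c (a point): spool of dark blue thread, 43 mm across, 63 mm high; loose bystander, stays where it is; point at its centre, half-way up
- bottle_c (a point): small tan bottle with a black cap, 36 mm across, 66 mm high; loose bystander, stays where it is; point at its centre, half-way up
- red_spool_c (a point): spool of red thread, 42 mm across, 60 mm high; loose bystander, stays where it is; point at its centre, half-way up
- yellow_spool_c (a point): spool of yellow thread, 36 mm across, 59 mm high; loose bystander, stays where it is; point at its centre, half-way up

How it is judged:
By the outcome, as a careful person would: the job done as asked, in the order asked, and still so for the second after the job is handed in, with the robot touching nothing.
It also fails if it takes over 72 s, if anything falls off the work surface, if the arm or the gripper's body presses on something with over 40 N, if the wrist force passes 120 N, or if a joint passes its speed limit or range.

## Working session

There is one attempt and no reset: what is moved stays moved. The work goes in short steps, Python scripts to look and compute and a tool call to move; the robot and the scene stay as the last step left them, time stands still between calls to the robot, and variables do not carry over. Pictures are saved under pics/ and viewed, and the job is handed in when it is done.

Besides the shell and the picture viewer there is one more tool, called after "Emit:" as a command line: name --argument value ..., lists and objects as JSON in quotes. apply_moves: Moves the arm, as the interface text tells. Its arguments: {"type":"object","properties":{"moves":{"type":"array","items":{"type":"object","properties":{"xyz":{"type":"array","items":{"type":"number"}},"dr":{"type":"array","items":{"type":"number"}}}}},"jaw":{"type":"number"},"grip_force":{"type":"number"}},"required":["moves"]}

```bash
ls; mkdir -p pics; python3 - <<'E'
from bench import env, vision, ticket
import cv2
s=env.state(); print({k:(v if not hasattr(v,'round') else v) for k,v in s.items()}); print(env.tcp_to_grasp)
for n in ["side","top","wrist"]:
    cv2.imwrite(f"pics/{n}0.png",vision.get_image(n)); print(n,vision.camera_params(n))
E
```

```text
pics
{'time': 0.0, 'joint_pos': array([ 1.19779717,  0.41187577, -0.01273864,  1.59705341,  0.00554444,
        1.13428492, -0.08219952]), 'joint_vel': array([-0.00087773, -0.00068037,  0.00022342,  0.00016968,  0.00149824,
        0.00036055, -0.00029658]), 'joint_torque': array([ 1.62545271e-03, -5.87951982e+01,  6.42985795e-01, -2.91074842e+01,
       -5.37154160e-02,  1.82160462e-02,  1.28678148e-04]), 'tcp_pos': array([ 0.18740201, -0.5957077 ,  0.22182012]), 'eef_rot': array([-3.10899429,  1.56920878,  1.90821988]), 'force': array([-0.14571065,  0.27436961, -0.0507125 ]), 'torque': array([ 0.024051  , -0.05206989,  0.02480565]), 'opening': 0.08765220504372735}
0.0187
side {'fovy': 52.060306837819354, 'cx': 314.51949908426377, 'cy': 199.6616765806832, 'extrinsics': array([[ 0.98536074, -0.08659538,  0.14685182,  0.39139366],
       [-0.16977366, -0.4199687 ,  0.89151736, -0.99232668],
       [-0.01552812, -0.90339777, -0.42852228,  0.54945317],
       [ 0.        ,  0.        ,  0.        ,  1.        ]])}
top {'fovy': 45.48097409133817, 'cx': 321.50219784988496, 'cy': 199.9076213591588, 'extrinsics': array([[-0.00879619, -0.99801961,  0.06228556,  0.48286384],
       [-0.99989807,  0.00947907,  0.01067674, -0.0181097 ],
       [-0.01124601, -0.0621853 , -0.99800126,  1.13425951],
       [ 0.        ,  0.        ,  0.        ,  1.        ]])}
wrist {'fovy': 62.491244095057255, 'cx': 318.4638137930387, 'cy': 198.2959586336961, 'tool_from_camera': array([[ 9.85672387e-05, -2.54253227e-01,  9.67137677e-01,
        -1.62681023e-01],
       [-2.18093349e-04, -9.67137664e-01, -2.54253201e-01,
         6.87624546e-02],
       [ 9.99999971e-01, -1.85865259e-04, -1.50779027e-04,
        -4.21145978e-04],
       [ 0.00000000e+00,  0.00000000e+00,  0.00000000e+00,
         1.00000000e+00]])}
```

View pics/top0.png

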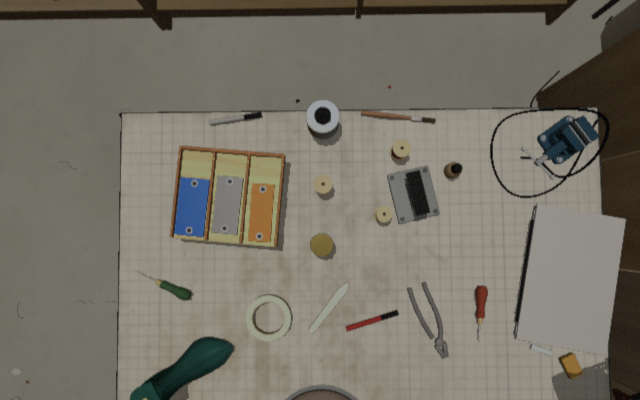

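View pics/side0.png

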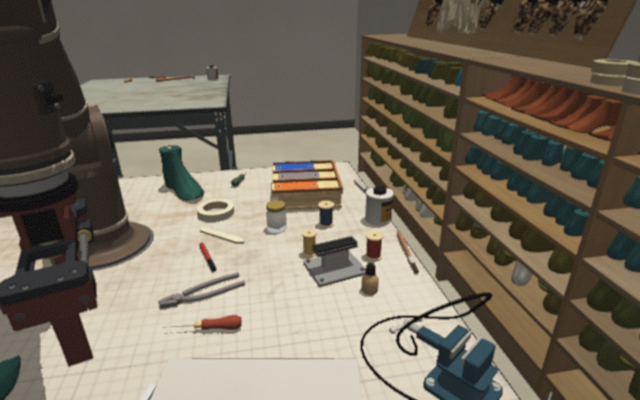

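View pics/wrist0.png

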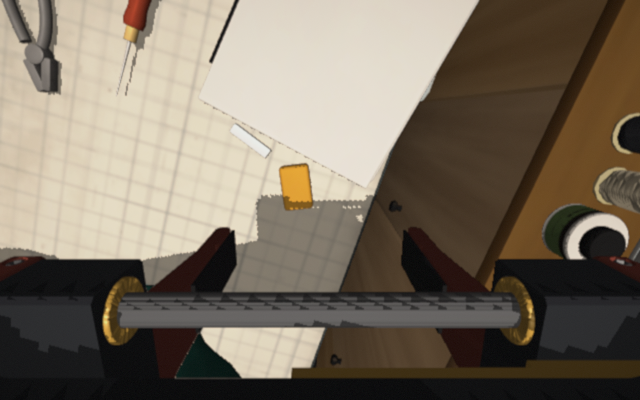

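```bash
cat > h.py <<'E'
import numpy as np, cv2
from bench import env, vision
from scipy.spatial.transform import Rotation as R
def cam(n):
    p=vision.camera_params(n); f=200/np.tan(np.radians(p['fovy'])/2)
    if n=='wrist':
        s=env.state(); T=np.eye(4); T[:3,:3]=R.from_euler('xyz',s['eef_rot']).as_matrix(); T[:3,3]=s['tcp_pos']
        E=T@p['tool_from_camera']
    else: E=p['extrinsics']
    return f,p['cx'],p['cy'],E
def p2w(n,u,v,z,c=None):
    f,cx,cy,E=c or cam(n); d=E[:3,:3]@np.array([(u-cx)/f,(v-cy)/f,1.]); o=E[:3,3]
    return o+d*(z-o[2])/d[2]
def w2p(n,P,c=None):
    f,cx,cy,E=c or cam(n); q=E[:3,:3].T@(np.array(P)-E[:3,3]); return f*q[:2]/q[2]+[cx,cy]
def crop(n,name,x0,y0,w,h,k):
    im=vision.get_image(n); c=im[y0:y0+h,x0:x0+w]; cv2.imwrite('pics/'+name,cv2.resize(c,None,fx=k,fy=k,interpolation=cv2.INTER_CUBIC)); return im
E
python3 - <<'E'
import cv2
im=cv2.imread('pics/top0.png')
cv2.imwrite('pics/a.png',cv2.resize(im[140:256,165:291],None,fx=5,fy=5,interpolation=2))
cv2.imwrite('pics/b.png',cv2.resize(im[90:260,300:470],None,fx=3.5,fy=3.5,interpolation=2))
E
```

```text
(no output)
```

View pics/a.png

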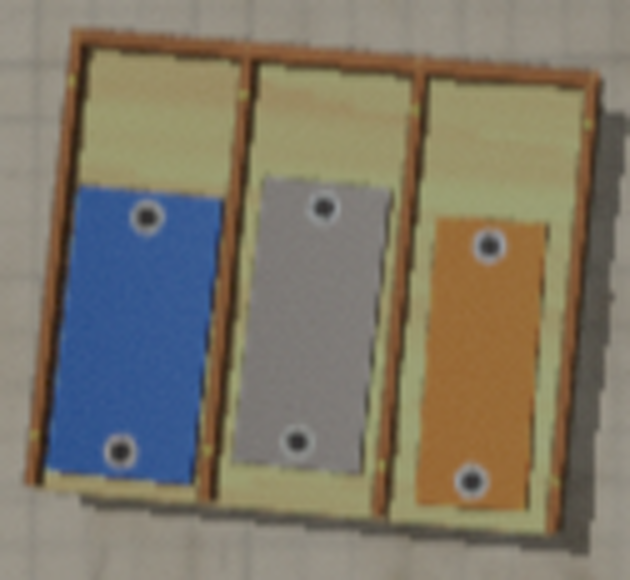

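View pics/b.png

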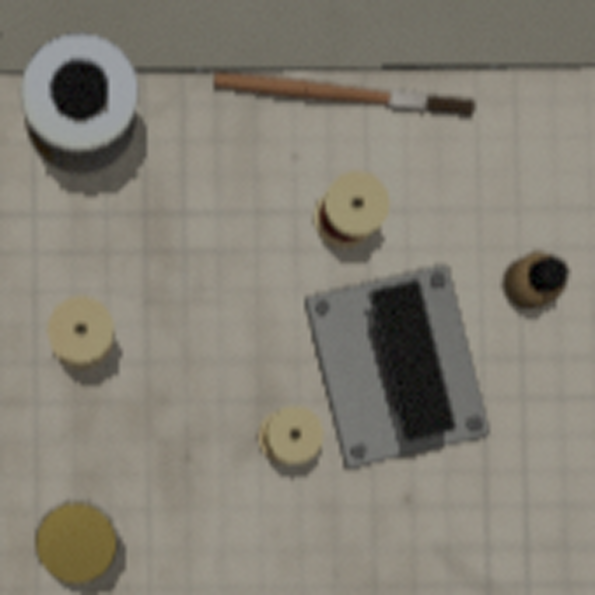

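```bash
python3 - <<'E'
from h import *
def g(pts,k,x0,y0,z): return np.array([p2w('top',(U+.5)/k-.5+x0,(V+.5)/k-.5+y0,z) for U,V in pts])
def rep(n,q):  # q: BL(back left),BR,FR,FL
    c=q.mean(0); ax=(q[0]+q[1]-q[2]-q[3])/2; ay=(q[0]+q[3]-q[1]-q[2])/2
    print(n,c.round(4),'L',np.linalg.norm(ax).round(4),'W',np.linalg.norm(ay).round(4),'yaw',np.degrees(np.arctan2(ax[1],ax[0])).round(2),np.degrees(np.arctan2(-ay[0],ay[1])).round(2))
a=(5,165,140)
rep('rack',g([(73,30),(600,73),(558,535),(25,487)],*a,.071))
rep('orange',g([(435,217),(547,222),(527,510),(416,503)],*a,.065))
rep('blue',g([(78,185),(223,198),(195,485),(46,470)],*a,.065))
rep('grey',g([(262,177),(392,188),(362,474),(232,463)],*a,.065))
rep('pad',g([(370,290),(418,281),(455,430),(405,441)],3.5,300,90,.070))
b=(3.5,300,90)
rep('foot',g([(306,297),(445,265),(489,435),(347,468)],*b,.010))
for n,p,z in [('jar',(78,543),.074),('bspool',(81,330),.063),('rspool',(357,205),.060),('yspool',(294,435),.059),('bottle',(549,273),.066),('can',(80,92),.1)]: print(n,g([p],*b,z).round(3))
s=env.state(); print(R.from_euler('xyz',s['eef_rot']).as_matrix().round(3))
E
```

```text
rack [0.561 0.204 0.071] L 0.207 W 0.239 yaw -5.4 -5.45
orange [0.5235 0.1297 0.065 ] L 0.1291 W 0.0502 yaw -3.94 -3.6
blue [0.5377 0.2856 0.065 ] L 0.1294 W 0.0668 yaw -5.54 -5.95
grey [0.5411 0.2059 0.065 ] L 0.1294 W 0.0589 yaw -5.8 -5.36
pad [ 0.5636 -0.2208  0.07  ] L 0.0984 W 0.0319 yaw 12.25 11.01
foot [ 0.5645 -0.2219  0.01  ] L 0.1183 W 0.0972 yaw 12.78 12.5
jar [[ 0.45  -0.007  0.074]]
bspool [[ 0.586 -0.01   0.063]]
rspool [[ 0.666 -0.189  0.06 ]]
yspool [[ 0.517 -0.146  0.059]]
bottle [[ 0.619 -0.31   0.066]]
can [[ 0.732 -0.011  0.1  ]]
[[-0.     0.954  0.3  ]
 [ 0.001  0.3   -0.954]
 [-1.    -0.    -0.001]]
```

```bash
cat > plan.py <<'E'
import sys
from h import *
# usage: plan.py x y z yaw(deg of tool y axis)  -> move from the measured pose
x,y,z,yaw=map(float,sys.argv[1:5]); yaw=np.radians(yaw)
s=env.state(); M=R.from_euler('xyz',s['eef_rot']).as_matrix()
ty=np.array([np.cos(yaw),np.sin(yaw),0]); tx=np.array([0,0,-1.]); T=np.stack([tx,ty,np.cross(tx,ty)],1)
print('t',round(s['time'],2),'tcp',s['tcp_pos'].round(4),'yaw',np.degrees(np.arctan2(M[1,1],M[0,1])).round(2),'F',s['force'].round(1),'open',round(s['opening'],4))
print('xyz',(M.T@(np.array([x,y,z])-s['tcp_pos'])*1000).round(1),'dr',R.from_matrix(M.T@T).as_rotvec().round(4))
E
python3 plan.py .55 .13 .25 -5.4
```

```text
t 0.15 tcp [ 0.1875 -0.5958  0.222 ] yaw 17.47 F [-0.6  0.1  0.3] open 0.0878
xyz [ -27.3  563.7 -583.6] dr [ 3.992e-01 -1.100e-03  3.000e-04]
```

Emit:
apply_moves --moves '[{"xyz": [-27,564,-584],"dr": [0,0,0]},{"xyz": [-27,564,-584],"dr": [0,0,0]},{"xyz": [-27,564,-584],"dr": [0,0,0]},{"xyz": [-27,564,-584],"dr": [0,0,0]},{"xyz": [-27,564,-584],"dr": [0,0,0]}]'

```text
time: 0.57
tcp_pos: [0.2809, -0.408, 0.2294]
eef_rot: [-2.351, 1.57, 2.666]
force: [1.0, 0.3, 0.1]
opening: 0.0878
```

```bash
python3 plan.py .55 .13 .25 -5.4
```

```text
t 0.57 tcp [ 0.2809 -0.408   0.2294] yaw 17.45 F [1.  0.3 0.1] open 0.0878
xyz [ -20.6  418.  -432.5] dr [ 3.988e-01 -2.000e-04  3.000e-04]
```

Emit:
apply_moves --moves '[{"xyz": [-20,418,-432],"dr": [0,0,0]},{"xyz": [-20,418,-432],"dr": [0,0,0]},{"xyz": [-20,418,-432],"dr": [0,0,0]},{"xyz": [-20,418,-432],"dr": [0,0,0]},{"xyz": [-20,418,-432],"dr": [0,0,0]}]'

```text
time: 0.98
tcp_pos: [0.3741, -0.2218, 0.2367]
eef_rot: [0.035, 1.57, -1.231]
force: [0.5, -1.1, 0.7]
opening: 0.0885
```

Emit:
apply_moves --moves '[{"xyz": [-12,273,-283],"dr": [0,0,0]},{"xyz": [-12,273,-283],"dr": [0,0,0]},{"xyz": [-12,273,-283],"dr": [0,0,0]},{"xyz": [-12,273,-283],"dr": [0,0,0]},{"xyz": [-12,273,-283],"dr": [0,0,0]}]'

```text
time: 1.4
tcp_pos: [0.4671, -0.0355, 0.2431]
eef_rot: [0.57, 1.57, -0.697]
force: [0.0, -0.8, -0.1]
opening: 0.088
```

```bash
python3 plan.py .55 .13 .25 -5.4
```

```text
t 1.4 tcp [ 0.4671 -0.0355  0.2431] yaw 17.45 F [ 0.  -0.8 -0.1] open 0.088
xyz [  -7.   128.7 -133. ] dr [ 3.988e-01  3.000e-04 -3.000e-04]
```

Emit:
apply_moves --moves '[{"xyz": [-7,125,-129],"dr": [0.399,0,0]},{"xyz": [-7,125,-129],"dr": [0.399,0,0]},{"xyz": [-7,125,-129],"dr": [0.399,0,0]},{"xyz": [-7,125,-129],"dr": [0.399,0,0]},{"xyz": [-7,125,-129],"dr": [0.399,0,0]}]'

```text
time: 1.82
tcp_pos: [0.5479, 0.1265, 0.2498]
eef_rot: [3.096, 1.57, 1.428]
force: [0.4, 0.0, -0.7]
opening: 0.0878
```

Emit:
apply_moves --moves '[{"xyz": [0,0,0],"dr": [0,0,0]},{"xyz": [0,0,0],"dr": [0,0,0]}]'

```text
time: 1.98
tcp_pos: [0.547, 0.1251, 0.2492]
eef_rot: [-1.919, 1.569, 2.703]
force: [-0.2, -1.0, 0.8]
opening: 0.0875
```

```bash
python3 plan.py .55 .13 .25 -5.4; python3 - <<'E'
from h import *
cv2.imwrite('pics/w1.png',vision.get_image('wrist'))
E
```

```text
t 1.98 tcp [0.547  0.1251 0.2492] yaw -5.17 F [-0.2 -1.   0.8] open 0.0875
xyz [-0.8  2.5 -5.1] dr [ 0.004  -0.0005  0.0013]
```

View pics/w1.png

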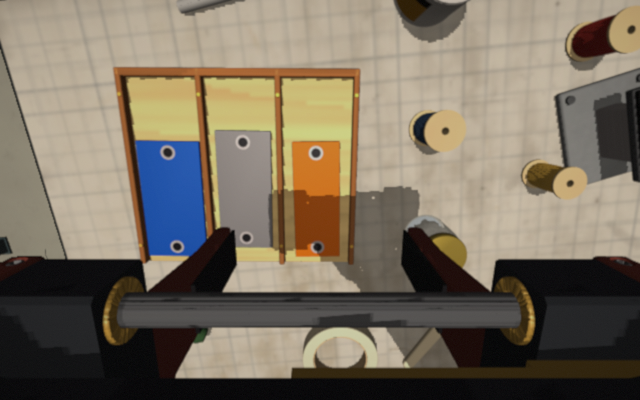

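```bash
python3 - <<'E'
import cv2
im=cv2.imread('pics/w1.png')
cv2.imwrite('pics/w1c.png',cv2.resize(im[60:270,100:370],None,fx=2.9,fy=2.85,interpolation=2))
E
```

```text
(no output)
```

View pics/w1c.png

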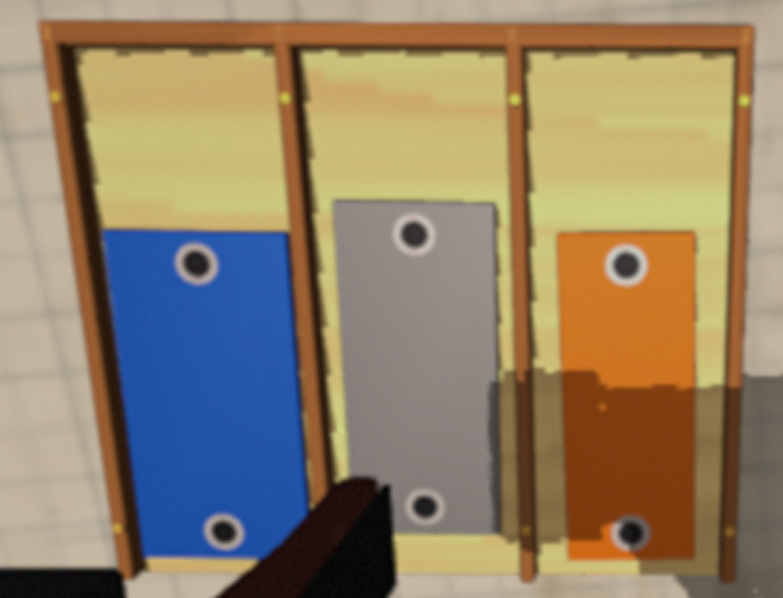

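```bash
python3 - <<'E'
from h import *
c=cam('wrist')
def g(pts,z): return np.array([p2w('wrist',(U+.5)/2.9-.5+100,(V+.5)/2.85-.5+60,z,c) for U,V in pts])
def rep(n,q):
    m=q.mean(0); ax=(q[0]+q[1]-q[2]-q[3])/2; ay=(q[0]+q[3]-q[1]-q[2])/2
    print(n,m.round(4),'L',np.linalg.norm(ax).round(4),'W',np.linalg.norm(ay).round(4),'yaw',np.degrees(np.arctan2(ax[1],ax[0])).round(2),np.degrees(np.arctan2(-ay[0],ay[1])).round(2))
rep('orange',g([(557,232),(694,231),(695,559),(569,560)],.065))
rep('blue',g([(103,229),(288,233),(308,557),(146,557)],.065))
rep('rack',g([(40,21),(752,27),(734,581),(121,577)],.071))
print('front edge deck',g([(145,573),(690,576)],.06).round(4))
E
```

```text
orange [0.5212 0.1279 0.065 ] L 0.1298 W 0.0494 yaw -4.34 -4.88
blue [0.5364 0.2838 0.065 ] L 0.1289 W 0.0649 yaw -6.56 -5.97
rack [0.5606 0.2024 0.071 ] L 0.2056 W 0.2378 yaw -5.58 -5.77
front edge deck [[0.4663 0.3278 0.06  ]
 [0.4447 0.1105 0.06  ]]
```

```bash
python3 plan.py .6053 .1205 .11 -5.5
```

```text
t 2.03 tcp [0.5468 0.1232 0.2492] yaw -5.32 F [0.2 0.  0.5] open 0.088
xyz [139.1  58.7  -2.8] dr [0.0032 0.0006 0.0014]
```

Emit:
apply_moves --moves '[{"xyz": [20,30,-2],"dr": [0.003,0,0]},{"xyz": [60,59,-3],"dr": [0.003,0,0]},{"xyz": [100,59,-3],"dr": [0.003,0,0]},{"xyz": [138,59,-3],"dr": [0.003,0,0]},{"xyz": [138,59,-3],"dr": [0.003,0,0]}]' --jaw 0.25 --grip_force 20

```text
time: 2.45
tcp_pos: [0.6015, 0.1164, 0.104]
eef_rot: [-1.171, 1.558, -2.842]
force: [-1.5, -0.1, -2.1]
opening: 0.058
```

Emit:
apply_moves --moves '[{"xyz": [0,0,0],"dr": [0,0,0]},{"xyz": [0,0,0],"dr": [0,0,0]}]'

```text
time: 2.62
tcp_pos: [0.607, 0.12, 0.114]
eef_rot: [1.741, 1.569, 0.072]
force: [0.2, -0.3, 0.1]
opening: 0.0443
```

```bash
python3 plan.py .6053 .1205 .0625 -5.5; python3 - <<'E'
from h import *
cv2.imwrite('pics/w2.png',vision.get_image('wrist'))
E
```

```text
t 2.62 tcp [0.607 0.12  0.114] yaw -5.63 F [ 0.2 -0.3  0.1] open 0.0443
xyz [51.5 -1.9 -0.3] dr [-0.0022 -0.0003 -0.0018]
```

View pics/w2.png

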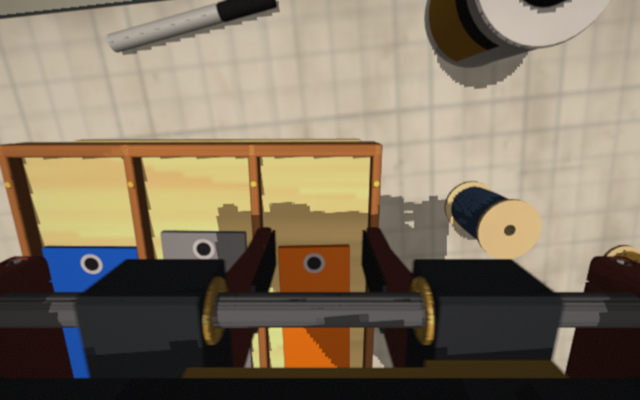

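Emit:
apply_moves --moves '[{"xyz": [0,0,0],"dr": [0,0,0]},{"xyz": [0,0,0],"dr": [0,0,0]},{"xyz": [0,0,0],"dr": [0,0,0]},{"xyz": [0,0,0],"dr": [0,0,0]},{"xyz": [0,0,0],"dr": [0,0,0]}]'

```text
time: 3.08
tcp_pos: [0.6064, 0.1207, 0.1125]
eef_rot: [1.718, 1.57, 0.05]
force: [-0.4, -0.7, 0.1]
opening: 0.022
```

```bash
python3 plan.py .6053 .1205 .0625 -5.5; python3 - <<'E'
from h import *
cv2.imwrite('pics/w3.png',vision.get_image('wrist'))
E
```

```text
t 3.08 tcp [0.6064 0.1207 0.1125] yaw -5.57 F [-0.4 -0.7  0.1] open 0.022
xyz [49.9 -1.2  0.3] dr [-0.0011 -0.0001 -0.0008]
```

View pics/w3.png

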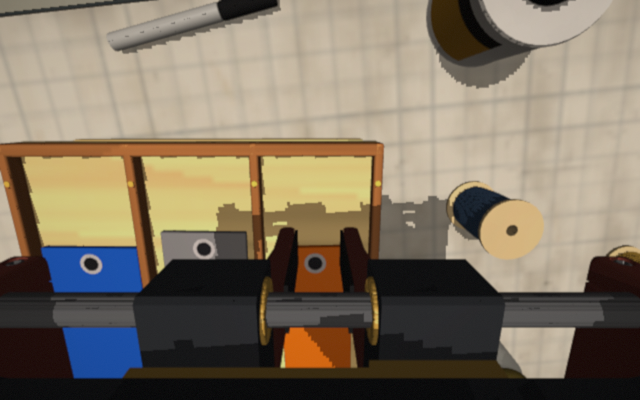

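Emit:
apply_moves --moves '[{"xyz": [15,-1,0],"dr": [0,0,0]},{"xyz": [30,-1,0],"dr": [0,0,0]},{"xyz": [42,-1,0],"dr": [0,0,0]},{"xyz": [46,-1,0],"dr": [0,0,0]},{"xyz": [46,-1,0],"dr": [0,0,0]}]'

```text
time: 3.55
tcp_pos: [0.6044, 0.1206, 0.0645]
eef_rot: [-1.298, 1.568, -2.966]
force: [-0.8, -0.6, -0.6]
opening: 0.0218
```

Emit:
apply_moves --moves '[{"xyz": [0,0,0],"dr": [0,0,0]},{"xyz": [0,0,0],"dr": [0,0,0]}]'

```text
time: 3.72
tcp_pos: [0.6057, 0.1209, 0.0665]
eef_rot: [1.942, 1.57, 0.274]
force: [-1.0, 0.5, 0.7]
opening: 0.0223
```

```bash
python3 plan.py .6053 .1205 .0622 -5.5
```

```text
t 3.72 tcp [0.6057 0.1209 0.0665] yaw -5.56 F [-1.   0.5  0.7] open 0.0223
xyz [ 4.3 -0.4  0.5] dr [-0.0011 -0.0003 -0.0008]
```

Emit:
apply_moves --moves '[{"xyz": [2,0,0],"dr": [0,0,0]},{"xyz": [4,0,0],"dr": [0,0,0]},{"xyz": [4,0,0],"dr": [0,0,0]},{"xyz": [4,-3,0],"dr": [0,0,0]},{"xyz": [4,-7,0],"dr": [0,0,0]}]'

```text
time: 4.13
tcp_pos: [0.5982, 0.1214, 0.0619]
eef_rot: [2.052, 1.571, 0.384]
force: [-0.5, -0.2, -0.5]
opening: 0.0221
```

Emit:
apply_moves --moves '[{"xyz": [0,-5,0],"dr": [0,0,0]},{"xyz": [0,-10,0],"dr": [0,0,0]},{"xyz": [0,-15,0],"dr": [0,0,0]},{"xyz": [0,-20,0],"dr": [0,0,0]},{"xyz": [0,-25,0],"dr": [0,0,0]}]'

```text
time: 4.55
tcp_pos: [0.5728, 0.1239, 0.0619]
eef_rot: [1.254, 1.571, -0.414]
force: [0.4, 0.7, -0.6]
opening: 0.0216
```

```bash
python3 plan.py .5341 .1273 .0622 -5.5; python3 - <<'E'
from h import *
cv2.imwrite('pics/w4.png',vision.get_image('wrist'))
E
```

```text
t 4.55 tcp [0.5728 0.1239 0.0619] yaw -5.56 F [ 0.4  0.7 -0.6] open 0.0216
xyz [ -0.3 -38.9   0.4] dr [-0.0011  0.     -0.0001]
```

View pics/w4.png

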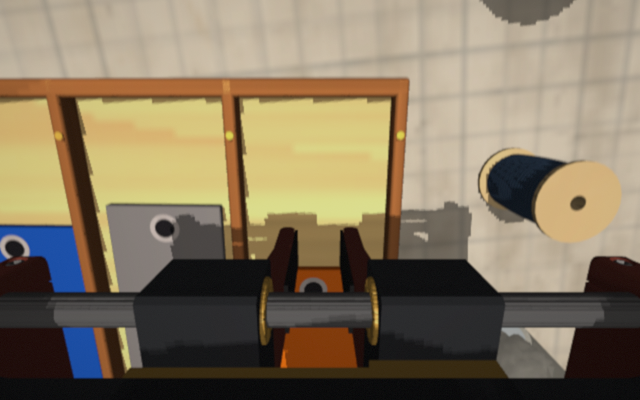

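Emit:
apply_moves --moves '[{"xyz": [0,-6,0],"dr": [0,0,0]},{"xyz": [0,-12,0],"dr": [0,0,0]},{"xyz": [0,-18,0],"dr": [0,0,0]},{"xyz": [0,-23,0],"dr": [0,0,0]},{"xyz": [0,-27,0],"dr": [0,0,0]}]'

```text
time: 5.02
tcp_pos: [0.5458, 0.1265, 0.0619]
eef_rot: [-0.925, 1.571, -2.593]
force: [0.1, 0.7, 0.1]
opening: 0.0219
```

Emit:
apply_moves --moves '[{"xyz": [0,-2,0],"dr": [0,0,0]},{"xyz": [0,-2,0],"dr": [0,0,0]}]'

```text
time: 5.18
tcp_pos: [0.5441, 0.1267, 0.0619]
eef_rot: [-0.929, 1.571, -2.596]
force: [-0.3, -0.6, 0.5]
opening: 0.0218
```

```bash
python3 plan.py .5341 .1273 .0622 -5.5; python3 - <<'E'
from h import *
crop('top','t5.png',165,140,150,150,4)
E
```

```text
t 5.18 tcp [0.5441 0.1267 0.0619] yaw -5.55 F [-0.3 -0.6  0.5] open 0.0218
xyz [ -0.3 -10.    0.4] dr [-0.0009  0.0002  0.0002]
```

View pics/t5.png

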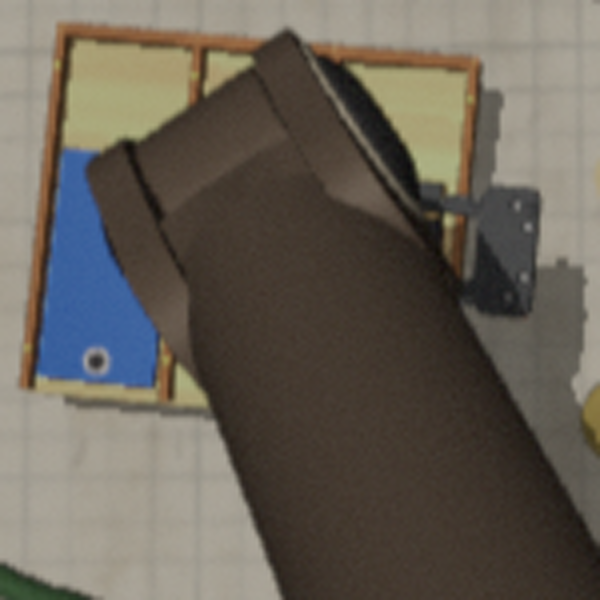

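```bash
python3 - <<'E'
from h import *
crop('side','s5.png',220,130,160,120,5)
E
```

```text
(no output)
```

View pics/s5.png

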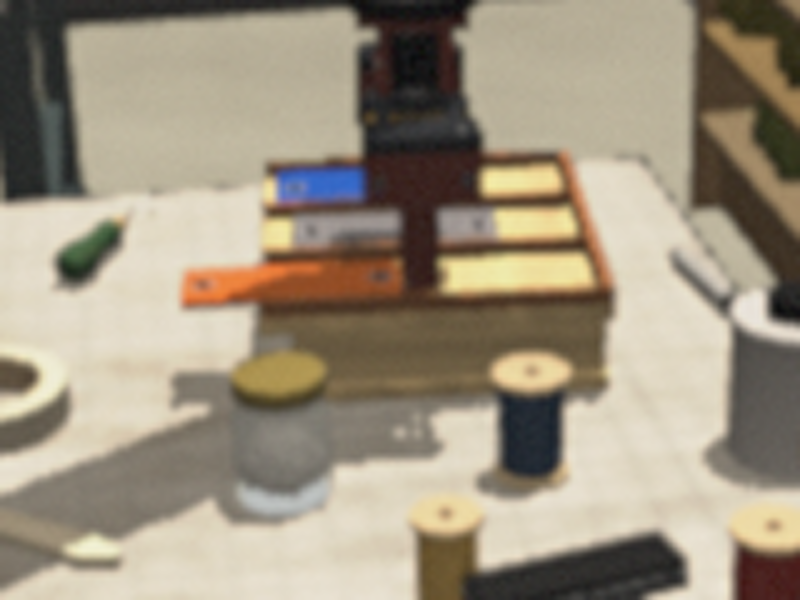

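Emit:
apply_moves --moves '[{"xyz": [0,-4,0],"dr": [0,0,0]},{"xyz": [0,-7,0],"dr": [0,0,0]},{"xyz": [0,-9,0],"dr": [0,0,0]},{"xyz": [0,-9,0],"dr": [0,0,0]},{"xyz": [0,-9,0],"dr": [0,0,0]}]'

```text
time: 5.7
tcp_pos: [0.5355, 0.1275, 0.0619]
eef_rot: [-0.685, 1.571, -2.353]
force: [-0.0, -0.4, 0.6]
opening: 0.0222
```

Emit:
apply_moves --moves '[{"xyz": [0,6,0],"dr": [0,0,0]},{"xyz": [-10,12,0],"dr": [0,0,0]},{"xyz": [-40,12,0],"dr": [0,0,0]},{"xyz": [-75,-5,0],"dr": [0,0,0]},{"xyz": [-100,-35,0],"dr": [0,0,0]}]' --jaw 1.0

```text
time: 6.12
tcp_pos: [0.5035, 0.1309, 0.1638]
eef_rot: [2.243, 1.568, 0.573]
force: [0.2, 0.0, 0.8]
opening: 0.0519
```

```bash
python3 plan.py .45 .1355 .18 -5.5
```

```text
t 6.12 tcp [0.5035 0.1309 0.1638] yaw -5.7 F [0.2 0.  0.8] open 0.0519
xyz [-16.3 -53.7   0.7] dr [-0.0035 -0.0018 -0.0023]
```

Emit:
apply_moves --moves '[{"xyz": [-10,-25,0],"dr": [0,0,0]},{"xyz": [-30,-50,0],"dr": [0,0,0]},{"xyz": [-36,-60,0],"dr": [0,0,0]},{"xyz": [-36,-63,0],"dr": [0,0,0]},{"xyz": [-36,-63,0],"dr": [0,0,0]}]'

```text
time: 6.53
tcp_pos: [0.4386, 0.1368, 0.198]
eef_rot: [1.556, 1.569, -0.112]
force: [-0.1, 0.3, 0.5]
opening: 0.0849
```

Emit:
apply_moves --moves '[{"xyz": [0,0,0],"dr": [0,0,0]},{"xyz": [0,0,0],"dr": [0,0,0]},{"xyz": [0,0,0],"dr": [0,0,0]}]'

```text
time: 6.78
tcp_pos: [0.4385, 0.1368, 0.1969]
eef_rot: [-1.576, 1.569, 3.038]
force: [0.3, -0.5, -0.2]
opening: 0.0879
```

```bash
cat > wv.py <<'E'
import sys
from h import *
s=env.state(); np.save('pose.npy',np.r_[s['tcp_pos'],s['eef_rot']]); im=vision.get_image('wrist'); cv2.imwrite('pics/'+sys.argv[1]+'.png',im)
print(s['tcp_pos'].round(4),s['eef_rot'])
E
python3 wv.py w6; python3 - <<'E'
import cv2
im=cv2.imread('pics/w6.png')
cv2.imwrite('pics/w6b.png',cv2.resize(im[:,:],None,fx=1.25,fy=1.25,interpolation=2))
E
```

```text
[0.4385 0.1368 0.1969] [-1.57610371  1.5691439   3.03841038]
```

View pics/w6b.png

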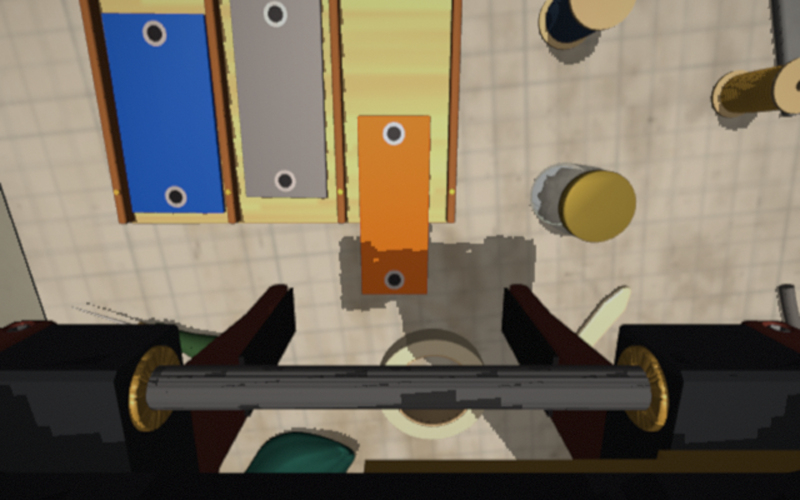

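```bash
cat >> h.py <<'E'
def wcam():
    q=np.load('pose.npy'); p=vision.camera_params('wrist'); f=200/np.tan(np.radians(p['fovy'])/2)
    T=np.eye(4); T[:3,:3]=R.from_euler('xyz',q[3:]).as_matrix(); T[:3,3]=q[:3]
    return f,p['cx'],p['cy'],T@p['tool_from_camera']
def rep(n,q):
    m=q.mean(0); ax=(q[0]+q[1]-q[2]-q[3])/2; ay=(q[0]+q[3]-q[1]-q[2])/2
    print(n,m.round(4),'L',np.linalg.norm(ax).round(4),'W',np.linalg.norm(ay).round(4),'yaw',np.degrees(np.arctan2(ax[1],ax[0])).round(2),np.degrees(np.arctan2(-ay[0],ay[1])).round(2))
def gw(pts,z,k=1,x0=0,y0=0,c=None):
    return np.array([p2w('wrist',(U+.5)/k-.5+x0,(V+.5)/k-.5+y0,z,c or wcam()) for U,V in pts])
E
python3 - <<'E'
from h import *
rep('orange',gw([(358,115),(431,116),(427,295),(361,294)],.065,1.25))
rep('blue',gw([(102,14),(205,14),(225,212),(132,212)],.065,1.25))
print(gw([(340,222),(455,222)],.060,1.25).round(4))
E
```

```text
orange [0.4581 0.138  0.065 ] L 0.13 W 0.05 yaw -5.92 -6.46
blue [0.5358 0.2862 0.065 ] L 0.1286 W 0.0667 yaw -6.28 -5.62
[[0.4523 0.1789 0.06  ]
 [0.4439 0.0943 0.06  ]]
```

```bash
python3 plan.py .4302 .1408 .0440 -6
```

```text
t 6.83 tcp [0.4384 0.1368 0.197 ] yaw -5.6 F [ 0.   0.2 -0.7] open 0.0877
xyz [153.   -8.3  -3.1] dr [ 0.007  -0.      0.0016]
```

Emit:
apply_moves --moves '[{"xyz": [15,-4,-3],"dr": [0.007,0,0]},{"xyz": [40,-8,-3],"dr": [0.007,0,0.0016]},{"xyz": [70,-8,-3],"dr": [0.007,0,0.0016]},{"xyz": [100,-8,-3],"dr": [0.007,0,0.0016]},{"xyz": [120,-8,-3],"dr": [0.007,0,0.0016]}]'

```text
time: 7.25
tcp_pos: [0.4295, 0.1403, 0.0751]
eef_rot: [-1.025, 1.57, -2.7]
force: [0.5, -0.9, -0.8]
opening: 0.0877
```

Emit:
apply_moves --moves '[{"xyz": [6,0,0],"dr": [0,0,0]},{"xyz": [8,0,0],"dr": [0,0,0]},{"xyz": [8,0,0],"dr": [0,0,0]}]'

```text
time: 7.5
tcp_pos: [0.4306, 0.141, 0.0698]
eef_rot: [1.679, 1.57, 0.004]
force: [0.2, 0.2, -0.8]
opening: 0.0877
```

```bash
python3 plan.py .4302 .1408 .0440 -6; python3 wv.py w7
```

```text
t 7.5 tcp [0.4306 0.141  0.0698] yaw -5.96 F [ 0.2  0.2 -0.8] open 0.0877
xyz [25.8 -0.4  0.3] dr [ 0.0007 -0.0001 -0.0009]
[0.4306 0.141  0.0698] [1.67883845 1.56987443 0.00399382]
```

View pics/w7.png

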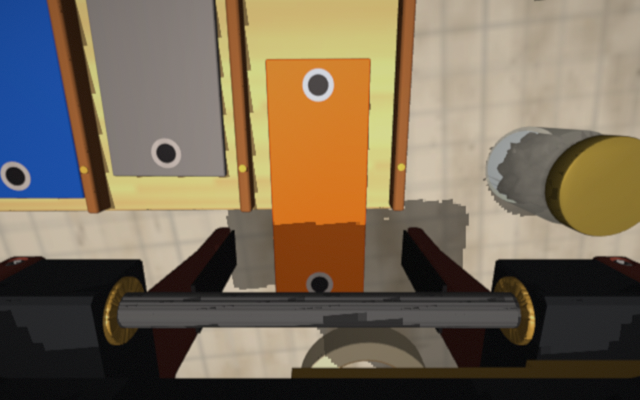

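Emit:
apply_moves --moves '[{"xyz": [12,0,0],"dr": [0,0,0]},{"xyz": [22,0,0],"dr": [0,0,0]},{"xyz": [25,0,0],"dr": [0,0,0]},{"xyz": [25,0,0],"dr": [0,0,0]},{"xyz": [25,0,0],"dr": [0,0,0]}]'

```text
time: 7.97
tcp_pos: [0.4306, 0.1409, 0.0452]
eef_rot: [1.585, 1.569, -0.09]
force: [-0.1, 0.3, -0.2]
opening: 0.0876
```

Emit:
apply_moves --moves '[{"xyz": [0,0,0],"dr": [0,0,0]},{"xyz": [0,0,0],"dr": [0,0,0]},{"xyz": [0,0,0],"dr": [0,0,0]},{"xyz": [0,0,0],"dr": [0,0,0]},{"xyz": [0,0,0],"dr": [0,0,0]}]' --jaw 0.4 --grip_force 40

```text
time: 8.38
tcp_pos: [0.4305, 0.1408, 0.045]
eef_rot: [1.61, 1.569, -0.065]
force: [0.0, -0.0, 0.7]
opening: 0.0582
```

Emit:
apply_moves --moves '[{"xyz": [0,0,0],"dr": [0,0,0]},{"xyz": [0,0,0],"dr": [0,0,0]},{"xyz": [0,0,0],"dr": [0,0,0]},{"xyz": [0,0,0],"dr": [0,0,0]}]'

```text
time: 8.72
tcp_pos: [0.4304, 0.1408, 0.0449]
eef_rot: [1.52, 1.569, -0.155]
force: [0.3, -0.6, 1.3]
opening: 0.0494
```

```bash
python3 plan.py .4302 .1408 .0440 -6; python3 wv.py w8
```

```text
t 8.72 tcp [0.4304 0.1408 0.0449] yaw -5.97 F [ 0.3 -0.6  1.3] open 0.0494
xyz [ 0.9 -0.2 -0. ] dr [ 0.0005  0.0001 -0.0016]
[0.4304 0.1408 0.0449] [ 1.52031822  1.56920507 -0.15469199]
```

View pics/w8.png

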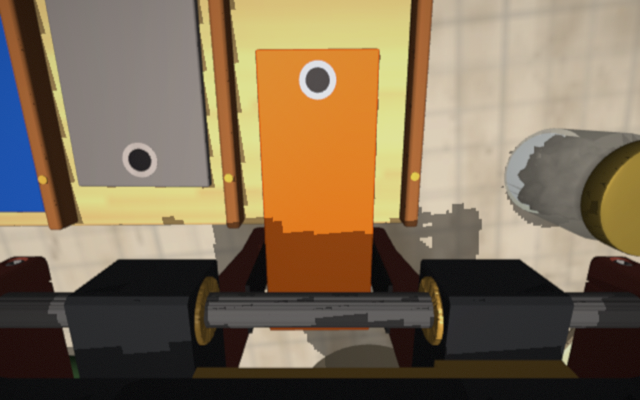

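Emit:
apply_moves --moves '[{"xyz": [-4,0,0],"dr": [0,0,0]},{"xyz": [-10,0,0],"dr": [0,0,0]},{"xyz": [-18,0,0],"dr": [0,0,0]},{"xyz": [-26,0,0],"dr": [0,0,0]},{"xyz": [-34,0,0],"dr": [0,0,0]}]' --grip_force 50

```text
time: 9.18
tcp_pos: [0.4305, 0.1409, 0.0799]
eef_rot: [1.663, 1.569, -0.012]
force: [0.6, -0.2, -1.4]
opening: 0.0491
```

```bash
python3 plan.py .4302 .1408 .14 -6; python3 - <<'E'
from h import *
print(gw([(257,49),(380,49)],.065).round(4))
crop('side','s9.png',220,130,160,120,5)
E
```

```text
t 9.18 tcp [0.4305 0.1409 0.0799] yaw -5.97 F [ 0.6 -0.2 -1.4] open 0.0491
xyz [-60.1  -0.2   0.1] dr [ 0.0006 -0.0002 -0.0021]
[[0.5253 0.1558 0.065 ]
 [0.5202 0.1068 0.065 ]]
```

View pics/s9.png

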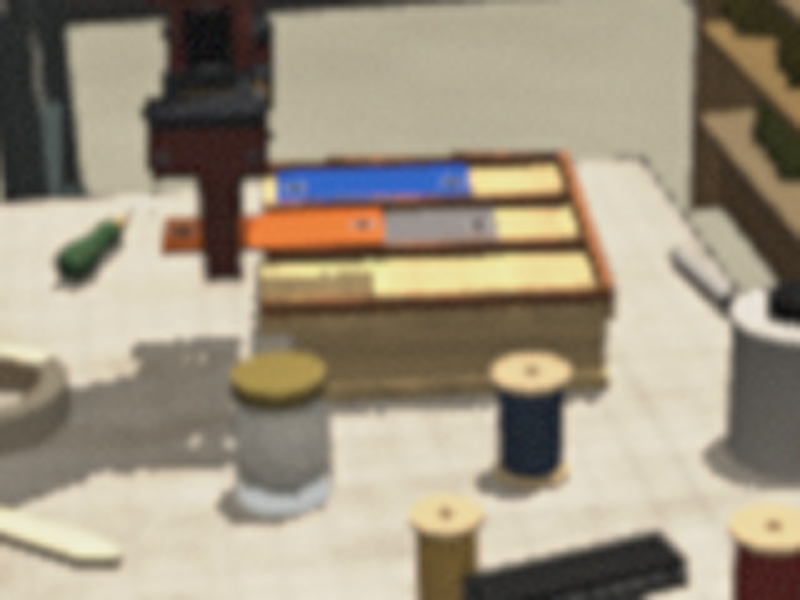

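Emit:
apply_moves --moves '[{"xyz": [-15,0,5],"dr": [0,0,0]},{"xyz": [-35,0,20],"dr": [0,0,0]},{"xyz": [-55,4,40],"dr": [-0.02,0,0]},{"xyz": [-70,10,62],"dr": [-0.05,0,0]},{"xyz": [-80,18,86],"dr": [-0.1,0,0]}]'

```text
time: 9.65
tcp_pos: [0.4396, 0.0532, 0.1609]
eef_rot: [1.561, 1.567, -0.011]
force: [0.3, -0.3, -0.9]
opening: 0.0493
```

```bash
python3 plan.py .50 -.07 .16 12
```

```text
t 9.65 tcp [0.4396 0.0532 0.1609] yaw -0.09 F [ 0.3 -0.3 -0.9] open 0.0493
xyz [  1.2  60.6 123.1] dr [-0.2109  0.0005 -0.004 ]
```

Emit:
apply_moves --moves '[{"xyz": [0,12,26],"dr": [-0.05,0,-0.004]},{"xyz": [0,25,52],"dr": [-0.1,0,-0.004]},{"xyz": [0,38,78],"dr": [-0.15,0,-0.004]},{"xyz": [0,50,100],"dr": [-0.19,0,-0.004]},{"xyz": [0,57,115],"dr": [-0.21,0,-0.004]}]'

```text
time: 10.07
tcp_pos: [0.4967, -0.0647, 0.1594]
eef_rot: [-0.998, 1.569, -2.364]
force: [-0.2, -0.2, -0.6]
opening: 0.0494
```

Emit:
apply_moves --moves '[{"xyz": [0,0,3],"dr": [0,0,0]},{"xyz": [0,0,3],"dr": [0,0,0]},{"xyz": [0,0,3],"dr": [0,0,0]},{"xyz": [0,0,3],"dr": [0,0,0]}]'

```text
time: 10.4
tcp_pos: [0.4959, -0.0633, 0.1592]
eef_rot: [-1.675, 1.568, -3.038]
force: [-1.1, 0.7, -0.8]
opening: 0.0491
```

```bash
python3 wv.py w10;python3 plan.py .5363 -.2267 .12 12.2; python3 - <<'E'
import cv2
im=cv2.imread('pics/w10.png')
cv2.imwrite('pics/w10b.png',cv2.resize(im[:,:],None,fx=1.25,fy=1.25,interpolation=2))
E
```

```text
[ 0.4959 -0.0633  0.1592] [-1.67451988  1.56830855 -3.03814364]
t 10.45 tcp [ 0.4959 -0.0634  0.1592] yaw 11.88 F [-0.2  0.2 -0.4] open 0.0492
xyz [ 39.1   6.  168.1] dr [-0.0055 -0.0001  0.0024]
```

View pics/w10b.png

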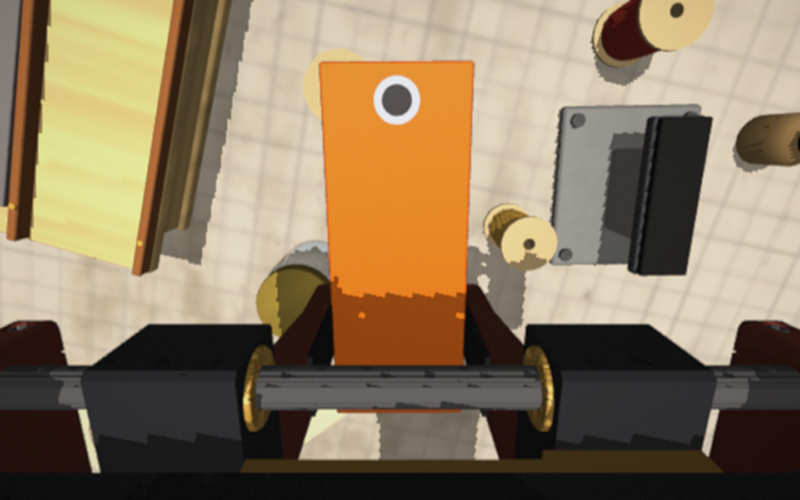

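```bash
python3 - <<'E'
import cv2
im=cv2.imread('pics/w10.png')
c=im[80:230,480:590]
c=cv2.convertScaleAbs(c,alpha=2.2,beta=10)
cv2.imwrite('pics/w10c.png',cv2.resize(c,None,fx=4,fy=4,interpolation=2))
E
```

```text
(no output)
```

View pics/w10c.png

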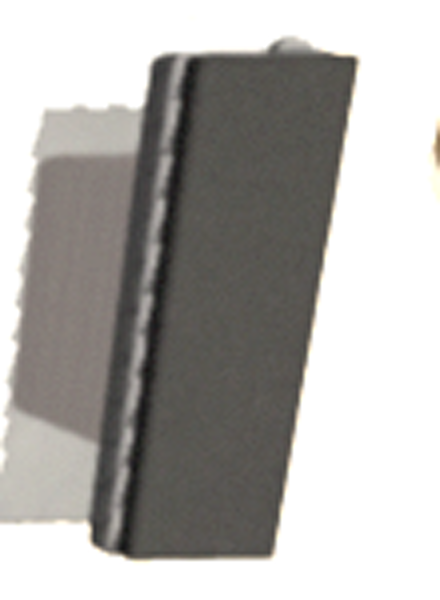

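```bash
python3 - <<'E'
from h import *
rep('pad',gw([(190,57),(358,58),(273,557),(126,555)],.070,4,480,80))
# held plate corners
z=.1592+.0176+.0025
rep('plate',gw([(319.5,62),(474,61),(465,366),(334,366)],z,1.25))
r=gw([(319.5,62),(474,61)],z,1.25); print(r, r.mean(0))
E
```

```text
pad [ 0.5629 -0.2209  0.07  ] L 0.0955 W 0.0301 yaw 13.13 11.29
plate [ 0.5335 -0.055   0.1793] L 0.1088 W 0.05 yaw 12.37 12.03
[[ 0.58141131 -0.01928145  0.1793    ]
 [ 0.59182816 -0.06747381  0.1793    ]] [ 0.58661973 -0.04337763  0.1793    ]
```

Emit:
apply_moves --moves '[{"xyz": [0,2,15],"dr": [-0.004,0,0.002]},{"xyz": [3,4,40],"dr": [-0.004,0,0.002]},{"xyz": [6,6,70],"dr": [-0.004,0,0.002]},{"xyz": [10,6,100],"dr": [-0.004,0,0.002]},{"xyz": [14,6,130],"dr": [-0.004,0,0.002]}]'

```text
time: 10.87
tcp_pos: [0.5292, -0.1907, 0.1452]
eef_rot: [0.233, 1.57, -1.126]
force: [0.1, -1.2, 0.1]
opening: 0.049
```

```bash
python3 plan.py .5360 -.2267 .1 12.2
```

```text
t 10.87 tcp [ 0.5292 -0.1907  0.1452] yaw 12.15 F [ 0.1 -1.2  0.1] open 0.049
xyz [45.2 -0.9 36.6] dr [-0.001   0.0003 -0.0001]
```

Emit:
apply_moves --moves '[{"xyz": [5,0,18],"dr": [0,0,0]},{"xyz": [15,-1,30],"dr": [0,0,0]},{"xyz": [28,-1,36],"dr": [0,0,0]},{"xyz": [40,-1,36],"dr": [0,0,0]},{"xyz": [45,-1,36],"dr": [0,0,0]}]'

```text
time: 11.28
tcp_pos: [0.534, -0.2243, 0.0975]
eef_rot: [-2.269, 1.567, 2.654]
force: [-1.5, -0.7, -0.4]
opening: 0.0493
```

Emit:
apply_moves --moves '[{"xyz": [0,0,0],"dr": [0,0,0]},{"xyz": [0,0,0],"dr": [0,0,0]},{"xyz": [0,0,0],"dr": [0,0,0]},{"xyz": [0,0,0],"dr": [0,0,0]}]'

```text
time: 11.62
tcp_pos: [0.5358, -0.2257, 0.1007]
eef_rot: [0.716, 1.57, -0.644]
force: [-0.6, -0.9, -1.7]
opening: 0.0489
```

```bash
python3 plan.py .5360 -.2267 .0555 12.2
```

```text
t 11.62 tcp [ 0.5358 -0.2257  0.1007] yaw 12.08 F [-0.6 -0.9 -1.7] open 0.0489
xyz [45.2 -0.   1. ] dr [-0.0022  0.0007 -0.0006]
```

Emit:
apply_moves --moves '[{"xyz": [8,0,1],"dr": [-0.002,0,0]},{"xyz": [18,0,1],"dr": [-0.002,0,0]},{"xyz": [28,0,1],"dr": [-0.002,0,0]},{"xyz": [36,0,1],"dr": [-0.002,0,0]},{"xyz": [38,0,1],"dr": [-0.002,0,0]}]'

```text
time: 12.03
tcp_pos: [0.5342, -0.2268, 0.0597]
eef_rot: [-2.088, 1.567, 2.837]
force: [1.1, 0.5, 0.2]
opening: 0.0492
```

Emit:
apply_moves --moves '[{"xyz": [0,0,0],"dr": [0,0,0]},{"xyz": [0,0,0],"dr": [0,0,0]},{"xyz": [0,0,0],"dr": [0,0,0]}]'

```text
time: 12.28
tcp_pos: [0.5358, -0.2273, 0.0622]
eef_rot: [0.035, 1.571, -1.324]
force: [1.0, -0.2, -0.4]
opening: 0.0493
```

```bash
python3 plan.py .5360 -.2267 .0550 12.2;  python3 wv.py w11; python3 - <<'E'
from h import *
crop('side','s11.png',270,190,140,110,5)
E
```

```text
t 12.28 tcp [ 0.5358 -0.2273  0.0622] yaw 12.14 F [ 1.  -0.2 -0.4] open 0.0493
xyz [ 7.2  0.4 -0.5] dr [-0.0011  0.0003 -0.    ]
[ 0.5358 -0.2273  0.0622] [ 0.03458517  1.57051849 -1.32435496]
```

View pics/s11.png

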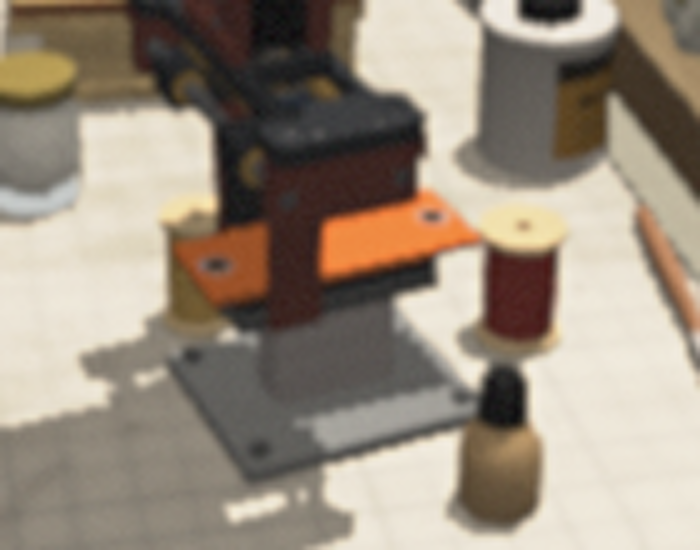

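View pics/w11.png

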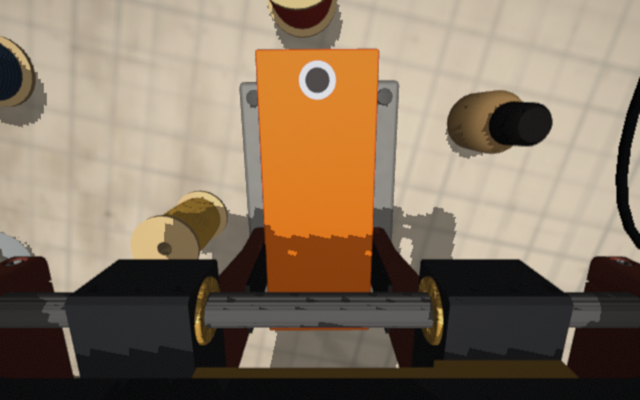

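Emit:
apply_moves --moves '[{"xyz": [2,0,-0.5],"dr": [0,0,0]},{"xyz": [4,0,-0.5],"dr": [0,0,0]},{"xyz": [5,0,-0.5],"dr": [0,0,0]},{"xyz": [5.5,0,-0.5],"dr": [0,0,0]},{"xyz": [6,0,-0.5],"dr": [0,0,0]}]'

```text
time: 12.8
tcp_pos: [0.5353, -0.2268, 0.0559]
eef_rot: [-1.553, 1.57, -2.912]
force: [0.5, -0.3, 0.2]
opening: 0.0494
```

Emit:
apply_moves --moves '[{"xyz": [0.5,0,0],"dr": [0,0,0]},{"xyz": [0.5,0,0],"dr": [0,0,0]},{"xyz": [1,0,0],"dr": [0,0,0]},{"xyz": [1,0,0],"dr": [0,0,0]}]'

```text
time: 13.13
tcp_pos: [0.5354, -0.2268, 0.055]
eef_rot: [-0.963, 1.57, -2.322]
force: [-0.7, 1.3, -0.7]
opening: 0.049
```

```bash
python3 plan.py .5360 -.2267 .0550 12.2
```

```text
t 13.13 tcp [ 0.5354 -0.2268  0.055 ] yaw 12.13 F [-0.7  1.3 -0.7] open 0.049
xyz [0.  0.6 0. ] dr [-0.0012  0.0002  0.0003]
```

Press on a little until contact shows in the force.

Emit:
apply_moves --moves '[{"xyz": [0.5,0.5,0],"dr": [0,0,0]},{"xyz": [1,0.5,0],"dr": [0,0,0]},{"xyz": [1,0.5,0],"dr": [0,0,0]}]'

```text
time: 13.38
tcp_pos: [0.5354, -0.2268, 0.0549]
eef_rot: [-1.183, 1.569, -2.542]
force: [-4.3, 1.3, 9.7]
opening: 0.0492
```

```bash
python3 plan.py .5360 -.2267 .0540 12.2
```

```text
t 13.38 tcp [ 0.5354 -0.2268  0.0549] yaw 12.13 F [-4.3  1.3  9.7] open 0.0492
xyz [0.9 0.6 0. ] dr [-0.0013  0.0005  0.0013]
```

Emit:
apply_moves --moves '[{"xyz": [-0.7,0,0],"dr": [0,0,0]},{"xyz": [-0.7,0,0],"dr": [0,0,0]},{"xyz": [-0.7,0,0],"dr": [0,0,0]},{"xyz": [-0.7,0,0],"dr": [0,0,0]},{"xyz": [-0.7,0,0],"dr": [0,0,0]}]' --jaw 0.72 --grip_force 20

```text
time: 13.8
tcp_pos: [0.5358, -0.2266, 0.0545]
eef_rot: [-1.713, 1.57, -3.072]
force: [0.3, -0.4, -0.2]
opening: 0.0631
```

Emit:
apply_moves --moves '[{"xyz": [-6,0,0],"dr": [0,0,0]},{"xyz": [-18,0,0],"dr": [0,0,0]},{"xyz": [-36,0,0],"dr": [0,0,0]},{"xyz": [-60,0,0],"dr": [0,0,0]},{"xyz": [-80,0,0],"dr": [0,0,0]}]'

```text
time: 14.22
tcp_pos: [0.5362, -0.2265, 0.1369]
eef_rot: [0.851, 1.57, -0.508]
force: [0.8, -0.9, 1.2]
opening: 0.0634
```

Emit:
apply_moves --moves '[{"xyz": [-20,0,-20],"dr": [0,0,0]},{"xyz": [-20,0,-50],"dr": [0,0,0]},{"xyz": [-20,0,-80],"dr": [0,0,0]},{"xyz": [-20,0,-90],"dr": [0,0,0]},{"xyz": [-20,0,-90],"dr": [0,0,0]}]'

```text
time: 14.63
tcp_pos: [0.5171, -0.1357, 0.1561]
eef_rot: [1.343, 1.57, -0.011]
force: [0.6, -0.5, -0.8]
opening: 0.0631
```

Emit:
apply_moves --moves '[{"xyz": [0,0,0],"dr": [0,0,0]},{"xyz": [0,0,0],"dr": [0,0,0]},{"xyz": [0,0,0],"dr": [0,0,0]}]'

```text
time: 14.88
tcp_pos: [0.5171, -0.1404, 0.1546]
eef_rot: [-0.909, 1.57, -2.27]
force: [0.7, -0.2, -0.3]
opening: 0.0632
```

```bash
python3 wv.py w12; python3 - <<'E'
from h import *
import cv2
im=cv2.imread('pics/w12.png')
cv2.imwrite('pics/w12b.png',cv2.resize(im,None,fx=1.25,fy=1.25,interpolation=2))
crop('top','t12.png',380,140,80,100,6)
E
```

```text
[ 0.5171 -0.1404  0.1546] [-0.90897869  1.5699651  -2.27011755]
```

View pics/w12b.png

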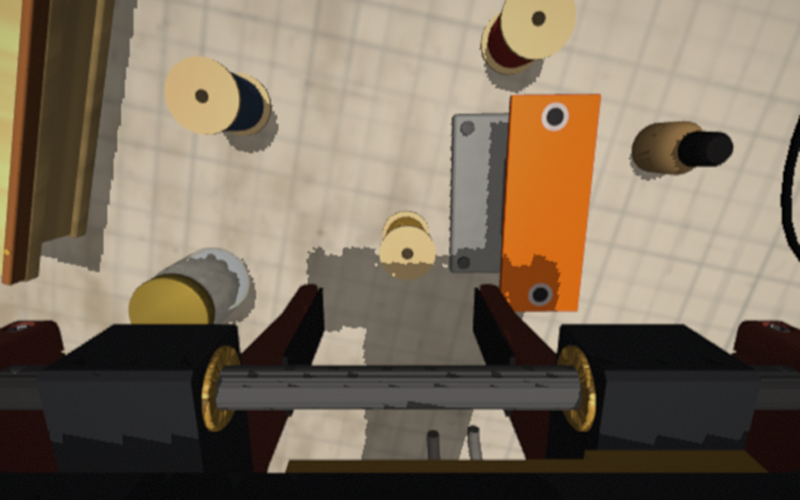

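View pics/t12.png

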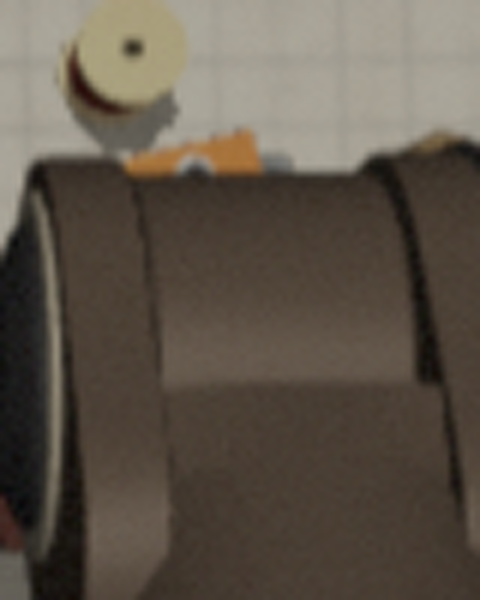

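```bash
python3 - <<'E'
from h import *
rep('orange placed',gw([(510,94),(601,95),(577,312),(499,310)],.075,1.25))
E
python3 plan.py .54 .24 .19 -5.5
```

```text
orange placed [ 0.5629 -0.22    0.075 ] L 0.1292 W 0.05 yaw 12.66 10.91
t 14.98 tcp [ 0.517  -0.1399  0.1545] yaw 12.03 F [-0.1 -0.   0.3] open 0.0632
xyz [ -35.7  101.7 -366.8] dr [3.06e-01 2.00e-04 8.00e-04]
```

```bash
python3 plan.py .6203 .2757 .15 -5.6
```

```text
t 14.98 tcp [ 0.517  -0.1399  0.1545] yaw 12.03 F [-0.1 -0.   0.3] open 0.0632
xyz [   4.3  187.7 -384.9] dr [3.077e-01 2.000e-04 8.000e-04]
```

Emit:
apply_moves --moves '[{"xyz": [-5,8,-20],"dr": [0,0,0]},{"xyz": [-10,22,-52],"dr": [0,0,0]},{"xyz": [-10,40,-88],"dr": [0,0,0]},{"xyz": [-10,58,-124],"dr": [0,0,0]},{"xyz": [-10,76,-160],"dr": [0,0,0]}]' --jaw 0.34

```text
time: 15.4
tcp_pos: [0.5581, 0.0345, 0.1647]
eef_rot: [-0.92, 1.57, -2.281]
force: [0.2, -0.2, -0.1]
opening: 0.0334
```

Emit:
apply_moves --moves '[{"xyz": [0,18,-36],"dr": [0.06,0,0]},{"xyz": [0,36,-72],"dr": [0.12,0,0]},{"xyz": [0,54,-108],"dr": [0.18,0,0]},{"xyz": [0,72,-144],"dr": [0.24,0,0]},{"xyz": [0,90,-175],"dr": [0.3,0,0]}]'

```text
time: 15.82
tcp_pos: [0.6091, 0.226, 0.1642]
eef_rot: [-1.604, 1.57, 3.017]
force: [0.7, 0.2, 0.1]
opening: 0.03
```

```bash
python3 plan.py .6203 .2757 .15 -5.6
```

```text
t 15.82 tcp [0.6091 0.226  0.1642] yaw -5.22 F [0.7 0.2 0.1] open 0.03
xyz [ 14.2   6.7 -50.5] dr [ 0.0067 -0.      0.001 ]
```

Emit:
apply_moves --moves '[{"xyz": [8,4,-25],"dr": [0.006,0,0]},{"xyz": [25,7,-42],"dr": [0.006,0,0]},{"xyz": [45,7,-48],"dr": [0.006,0,0]},{"xyz": [58,7,-50],"dr": [0.006,0,0]},{"xyz": [60,7,-50],"dr": [0.006,0,0]}]'

```text
time: 16.23
tcp_pos: [0.6187, 0.272, 0.101]
eef_rot: [-1.034, 1.565, -2.699]
force: [-0.5, -1.5, -0.5]
opening: 0.0298
```

Emit:
apply_moves --moves '[{"xyz": [0,0,0],"dr": [0,0,0]},{"xyz": [0,0,0],"dr": [0,0,0]},{"xyz": [0,0,0],"dr": [0,0,0]},{"xyz": [0,0,0],"dr": [0,0,0]}]'

```text
time: 16.57
tcp_pos: [0.6211, 0.2724, 0.106]
eef_rot: [1.905, 1.569, 0.239]
force: [0.5, -0.3, -0.3]
opening: 0.0296
```

```bash
python3 plan.py .6203 .2757 .0622 -5.6; python3 wv.py w13
```

```text
t 16.57 tcp [0.6211 0.2724 0.106 ] yaw -5.47 F [ 0.5 -0.3 -0.3] open 0.0296
xyz [43.8 -1.1 -3.2] dr [ 0.0023 -0.0005 -0.0014]
[0.6211 0.2724 0.106 ] [1.90490936 1.5692636  0.23863549]
```

View pics/w13.png

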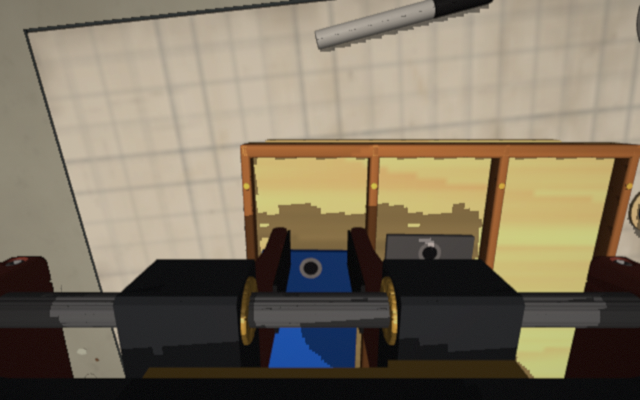

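Emit:
apply_moves --moves '[{"xyz": [8,-1,-3],"dr": [0.002,0,0]},{"xyz": [18,-1,-3],"dr": [0.002,0,0]},{"xyz": [28,-1,-3],"dr": [0.002,0,0]},{"xyz": [36,-1,-3],"dr": [0.002,0,0]},{"xyz": [38,-1,-3],"dr": [0.002,0,0]}]'

```text
time: 17.03
tcp_pos: [0.6182, 0.2754, 0.0639]
eef_rot: [-1.021, 1.567, -2.688]
force: [-0.3, -0.7, 0.2]
opening: 0.0299
```

Emit:
apply_moves --moves '[{"xyz": [0,0,0],"dr": [0,0,0]},{"xyz": [0,0,0],"dr": [0,0,0]},{"xyz": [0,0,0],"dr": [0,0,0]}]'

```text
time: 17.28
tcp_pos: [0.6197, 0.2762, 0.0669]
eef_rot: [2.914, 1.571, 1.247]
force: [0.0, -0.1, 0.4]
opening: 0.0297
```

```bash
python3 plan.py .6203 .2757 .0622 -5.6
```

```text
t 17.28 tcp [0.6197 0.2762 0.0669] yaw -5.51 F [ 0.  -0.1  0.4] open 0.0297
xyz [4.7 0.6 0.5] dr [ 0.0016 -0.0002 -0.    ]
```

Emit:
apply_moves --moves '[{"xyz": [2,0,0],"dr": [0.001,0,0]},{"xyz": [4.3,0,0],"dr": [0.001,0,0]},{"xyz": [4.3,0,0],"dr": [0.001,0,0]},{"xyz": [4.3,-3,0],"dr": [0.001,0,0]},{"xyz": [4.3,-8,0],"dr": [0.001,0,0]}]'

```text
time: 17.7
tcp_pos: [0.6116, 0.2767, 0.0622]
eef_rot: [-0.717, 1.571, -2.385]
force: [-0.6, -0.7, -0.7]
opening: 0.0298
```

Emit:
apply_moves --moves '[{"xyz": [0,-5,0],"dr": [0,0,0]},{"xyz": [0,-10,0],"dr": [0,0,0]},{"xyz": [0,-15,0],"dr": [0,0,0]},{"xyz": [0,-20,0],"dr": [0,0,0]},{"xyz": [0,-25,0],"dr": [0,0,0]}]'

```text
time: 18.12
tcp_pos: [0.586, 0.2793, 0.0624]
eef_rot: [-1.01, 1.57, -2.678]
force: [-0.1, -0.3, 0.0]
opening: 0.03
```

Emit:
apply_moves --moves '[{"xyz": [0,-5,0],"dr": [0,0,0]},{"xyz": [0,-10,0],"dr": [0,0,0]},{"xyz": [0,-15,0],"dr": [0,0,0]},{"xyz": [0,-20,0],"dr": [0,0,0]},{"xyz": [0,-23,0],"dr": [0,0,0]}]'

```text
time: 18.53
tcp_pos: [0.563, 0.2816, 0.0624]
eef_rot: [-1.193, 1.57, -2.861]
force: [0.7, -0.8, -0.9]
opening: 0.0298
```

```bash
python3 plan.py .5505 .2824 .0622 -5.6;  python3 - <<'E'
from h import *
crop('side','s14.png',220,130,160,120,5)
E
```

```text
t 18.53 tcp [0.563  0.2816 0.0624] yaw -5.55 F [ 0.7 -0.8 -0.9] open 0.0298
xyz [  0.2 -12.6   0.5] dr [0.0009 0.0002 0.0004]
```

View pics/s14.png

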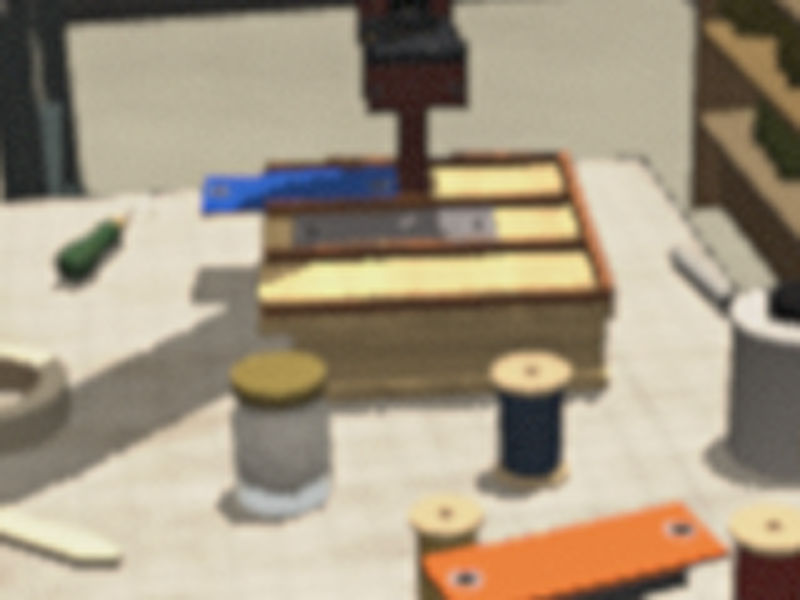

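Emit:
apply_moves --moves '[{"xyz": [0,-5,0],"dr": [0,0,0]},{"xyz": [0,-9,0],"dr": [0,0,0]},{"xyz": [0,-12,0],"dr": [0,0,0]},{"xyz": [0,-12,0],"dr": [0,0,0]},{"xyz": [0,-12,0],"dr": [0,0,0]}]'

```text
time: 19.0
tcp_pos: [0.5515, 0.2827, 0.0623]
eef_rot: [-1.105, 1.57, -2.773]
force: [0.3, 1.2, 0.0]
opening: 0.0298
```

Emit:
apply_moves --moves '[{"xyz": [0,6,0],"dr": [0,0,0]},{"xyz": [-10,12,0],"dr": [0,0,0]},{"xyz": [-40,12,0],"dr": [0,0,0]},{"xyz": [-75,-5,0],"dr": [0,0,0]},{"xyz": [-100,-35,0],"dr": [0,0,0]}]'

```text
time: 19.42
tcp_pos: [0.5204, 0.2853, 0.1649]
eef_rot: [2.172, 1.568, 0.5]
force: [0.6, 1.4, 1.1]
opening: 0.0299
```

Emit:
apply_moves --moves '[{"xyz": [-10,-25,0],"dr": [0,0,0]},{"xyz": [-30,-50,0],"dr": [0,0,0]},{"xyz": [-36,-60,0],"dr": [0,0,0]},{"xyz": [-36,-63,0],"dr": [0,0,0]},{"xyz": [-36,-63,0],"dr": [0,0,0]}]' --jaw 1.0

```text
time: 19.83
tcp_pos: [0.455, 0.2921, 0.1989]
eef_rot: [1.791, 1.57, 0.123]
force: [0.6, 0.4, 0.5]
opening: 0.0597
```

Emit:
apply_moves --moves '[{"xyz": [0,0,0],"dr": [0,0,0]},{"xyz": [0,0,0],"dr": [0,0,0]},{"xyz": [0,0,0],"dr": [0,0,0]},{"xyz": [0,0,0],"dr": [0,0,0]}]'

```text
time: 20.17
tcp_pos: [0.4547, 0.2918, 0.1974]
eef_rot: [-1.119, 1.569, -2.788]
force: [-0.0, 0.5, 0.4]
opening: 0.0856
```

```bash
python3 wv.py w15; python3 - <<'E'
import cv2
im=cv2.imread('pics/w15.png')
cv2.imwrite('pics/w15b.png',cv2.resize(im[:,:],None,fx=1.25,fy=1.25,interpolation=2))
E
```

```text
[0.4547 0.2918 0.1974] [-1.11901935  1.56884376 -2.78790009]
```

View pics/w15b.png

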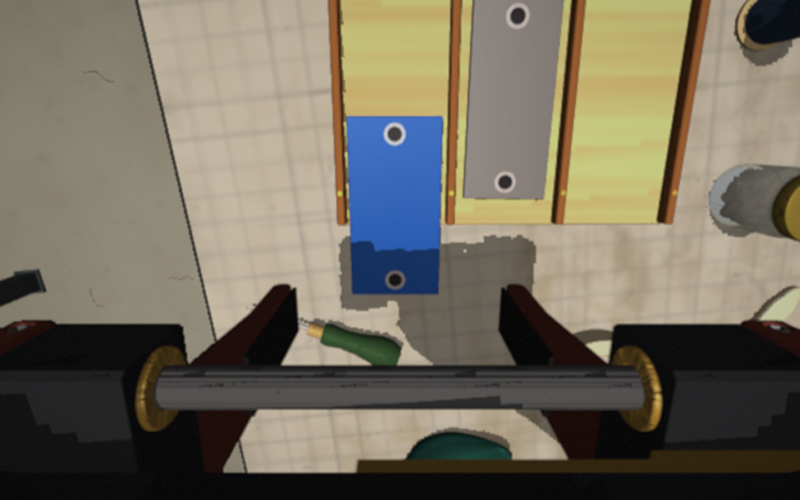

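```bash
python3 - <<'E'
from h import *
rep('blue',gw([(348,117),(442,117),(438,294),(352,293)],.065,1.25))
print(gw([(345,223),(447,223)],.060,1.25).round(4))
print('sd',gw([(300,322),(322,335),(400,348),(400,362)],.015,1.25).round(4))
E
```

```text
blue [0.474  0.2923 0.065 ] L 0.1285 W 0.0649 yaw -5.74 -6.0
[[0.4672 0.3303 0.06  ]
 [0.4598 0.255  0.06  ]]
sd [[0.3719 0.3897 0.015 ]
 [0.3571 0.3717 0.015 ]
 [0.337  0.3018 0.015 ]
 [0.3226 0.3032 0.015 ]]
```

```bash
python3 plan.py .4461 .2951 .0440 -5.8
```

```text
t 20.22 tcp [0.4546 0.2919 0.1976] yaw -5.6 F [ 0.3 -0.   0.1] open 0.0866
xyz [153.6  -8.5  -2.5] dr [0.0034 0.0007 0.0016]
```

Emit:
apply_moves --moves '[{"xyz": [15,-4,-2],"dr": [0.003,0,0.001]},{"xyz": [40,-8,-2.5],"dr": [0.003,0,0.0016]},{"xyz": [70,-8,-2.5],"dr": [0.003,0,0.0016]},{"xyz": [100,-8,-2.5],"dr": [0.003,0,0.0016]},{"xyz": [120,-8,-2.5],"dr": [0.003,0,0.0016]}]'

```text
time: 20.63
tcp_pos: [0.4457, 0.2946, 0.0757]
eef_rot: [-0.415, 1.569, -2.086]
force: [-0.8, -0.0, 0.3]
opening: 0.0877
```

Emit:
apply_moves --moves '[{"xyz": [6,0,0],"dr": [0,0,0]},{"xyz": [8,0,0],"dr": [0,0,0]},{"xyz": [8,0,0],"dr": [0,0,0]}]'

```text
time: 20.88
tcp_pos: [0.4467, 0.2957, 0.0705]
eef_rot: [1.48, 1.57, -0.191]
force: [0.0, -0.5, 0.5]
opening: 0.0879
```

```bash
python3 plan.py .4461 .2951 .0440 -5.8; python3 wv.py w16
```

```text
t 20.88 tcp [0.4467 0.2957 0.0705] yaw -5.74 F [ 0.  -0.5  0.5] open 0.0879
xyz [26.5 -0.6  0.6] dr [ 0.0011  0.0001 -0.001 ]
[0.4467 0.2957 0.0705] [ 1.48019759  1.56983379 -0.19075138]
```

View pics/w16.png

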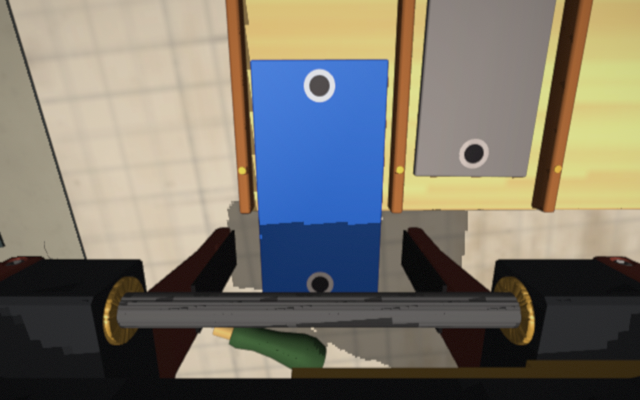

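Emit:
apply_moves --moves '[{"xyz": [10,0,0.6],"dr": [0,0,0]},{"xyz": [20,0,0.6],"dr": [0,0,0]},{"xyz": [25,0,0.6],"dr": [0,0,0]},{"xyz": [25.5,0,0.6],"dr": [0,0,0]},{"xyz": [25.5,0,0.6],"dr": [0,0,0]}]'

```text
time: 21.35
tcp_pos: [0.4462, 0.2946, 0.0444]
eef_rot: [0.546, 1.57, -1.125]
force: [-0.3, 0.5, 0.4]
opening: 0.0873
```

Emit:
apply_moves --moves '[{"xyz": [0,0,0],"dr": [0,0,0]},{"xyz": [0,0,0],"dr": [0,0,0]},{"xyz": [0,0,0],"dr": [0,0,0]},{"xyz": [0,0,0],"dr": [0,0,0]},{"xyz": [0,0,0],"dr": [0,0,0]}]' --jaw 0.55 --grip_force 50

```text
time: 21.77
tcp_pos: [0.4467, 0.2949, 0.0451]
eef_rot: [1.626, 1.569, -0.045]
force: [0.1, -0.7, 0.6]
opening: 0.0652
```

Emit:
apply_moves --moves '[{"xyz": [0,0,0],"dr": [0,0,0]},{"xyz": [0,0,0],"dr": [0,0,0]}]'

```text
time: 21.93
tcp_pos: [0.4467, 0.2949, 0.0451]
eef_rot: [1.606, 1.569, -0.065]
force: [0.4, 0.2, 1.7]
opening: 0.0653
```

```bash
python3 plan.py .4461 .2951 .0440 -5.8; python3 wv.py w17
```

```text
t 21.93 tcp [0.4467 0.2949 0.0451] yaw -5.74 F [0.4 0.2 1.7] open 0.0653
xyz [ 1.1 -0.6 -0.1] dr [ 0.0011 -0.0001 -0.0016]
[0.4467 0.2949 0.0451] [ 1.60638754  1.56918171 -0.06458607]
```

View pics/w17.png

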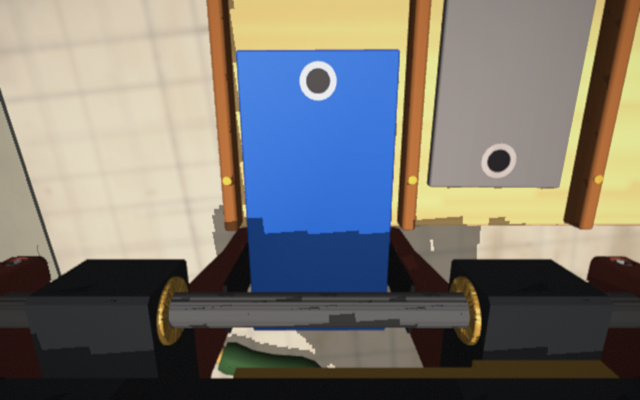

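Emit:
apply_moves --moves '[{"xyz": [-4,0,0],"dr": [0,0,0]},{"xyz": [-10,0,0],"dr": [0,0,0]},{"xyz": [-18,0,0],"dr": [0,0,0]},{"xyz": [-26,0,0],"dr": [0,0,0]},{"xyz": [-34,0,0],"dr": [0,0,0]}]'

```text
time: 22.4
tcp_pos: [0.4465, 0.2949, 0.0799]
eef_rot: [1.625, 1.569, -0.046]
force: [0.4, 0.8, -1.1]
opening: 0.0653
```

```bash
python3 plan.py .50 -.07 .16 12; python3 - <<'E'
from h import *
q=np.load('pose.npy'); M=R.from_euler('xyz',q[3:]).as_matrix()
for P in gw([(237,50.5),(399,50)],.065): print((M.T@(P-q[:3])).round(4))
crop('side','s18.png',220,110,160,120,5)
E
```

```text
t 22.4 tcp [0.4465 0.2949 0.0799] yaw -5.74 F [ 0.4  0.8 -1.1] open 0.0653
xyz [-80.   89.8 357.7] dr [-3.096e-01  2.000e-04 -1.500e-03]
[-0.0198  0.0923 -0.0329]
[-0.0198  0.0925  0.0321]
```

View pics/s18.png

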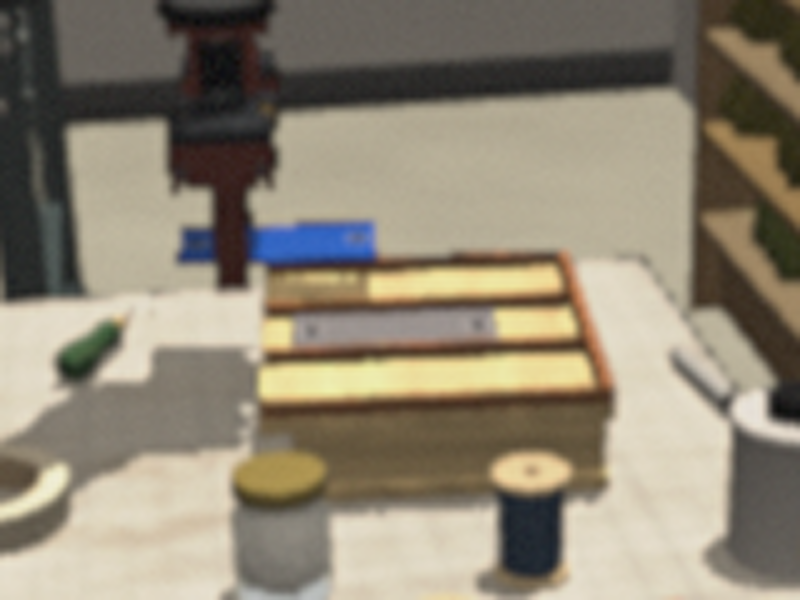

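Emit:
apply_moves --moves '[{"xyz": [-15,0,5],"dr": [0,0,0]},{"xyz": [-35,0,20],"dr": [0,0,0]},{"xyz": [-55,8,45],"dr": [0,0,0]},{"xyz": [-72,16,74],"dr": [0,0,0]},{"xyz": [-85,24,104],"dr": [0,0,0]}]'

```text
time: 22.87
tcp_pos: [0.4601, 0.1887, 0.1657]
eef_rot: [1.873, 1.568, 0.204]
force: [0.0, -1.0, -0.5]
opening: 0.0653
```

Emit:
apply_moves --moves '[{"xyz": [0,8,30],"dr": [-0.03,0,0]},{"xyz": [0,16,60],"dr": [-0.06,0,0]},{"xyz": [0,24,90],"dr": [-0.11,0,0]},{"xyz": [0,32,120],"dr": [-0.16,0,0]},{"xyz": [0,40,150],"dr": [-0.21,0,0]}]'

```text
time: 23.28
tcp_pos: [0.4847, 0.0341, 0.1646]
eef_rot: [1.205, 1.569, -0.254]
force: [0.1, 0.6, -0.6]
opening: 0.0653
```

```bash
python3 plan.py .50 -.07 .16 12.2
```

```text
t 23.28 tcp [0.4847 0.0341 0.1646] yaw 6.44 F [ 0.1  0.6 -0.6] open 0.0653
xyz [  4.7   3.5 105.2] dr [-0.1006  0.0009 -0.002 ]
```

Emit:
apply_moves --moves '[{"xyz": [2,1,28],"dr": [-0.03,0,0]},{"xyz": [3,2,54],"dr": [-0.06,0,0]},{"xyz": [4,3,78],"dr": [-0.09,0,0]},{"xyz": [4,3,96],"dr": [-0.1,0,0]},{"xyz": [4,3,102],"dr": [-0.1,0,0]}]'

```text
time: 23.7
tcp_pos: [0.4988, -0.0687, 0.1602]
eef_rot: [0.525, 1.569, -0.84]
force: [0.2, -0.5, -1.7]
opening: 0.0653
```

Emit:
apply_moves --moves '[{"xyz": [0,0,0],"dr": [0,0,0]},{"xyz": [0,0,0],"dr": [0,0,0]},{"xyz": [0,0,0],"dr": [0,0,0]},{"xyz": [0,0,0],"dr": [0,0,0]}]'

```text
time: 24.03
tcp_pos: [0.4988, -0.0637, 0.1602]
eef_rot: [1.414, 1.569, 0.055]
force: [0.6, -1.2, -1.2]
opening: 0.0654
```

```bash
python3 wv.py w19;python3 plan.py .5363 -.2267 .12 12.2; python3 - <<'E'
import cv2
im=cv2.imread('pics/w19.png')
cv2.imwrite('pics/w19b.png',cv2.resize(im[:,:],None,fx=1.25,fy=1.25,interpolation=2))
cv2.imwrite('pics/w19c.png',cv2.resize(im[60:240,460:610],None,fx=3.3,fy=3.3,interpolation=2))
E
```

```text
[ 0.4988 -0.0637  0.1602] [1.41420355 1.56937252 0.05525048]
t 24.08 tcp [ 0.4988 -0.0639  0.1601] yaw 12.14 F [ 0.8  0.3 -0.9] open 0.065
xyz [ 40.2   2.4 167. ] dr [-0.0011  0.0003 -0.0012]
```

View pics/w19b.png

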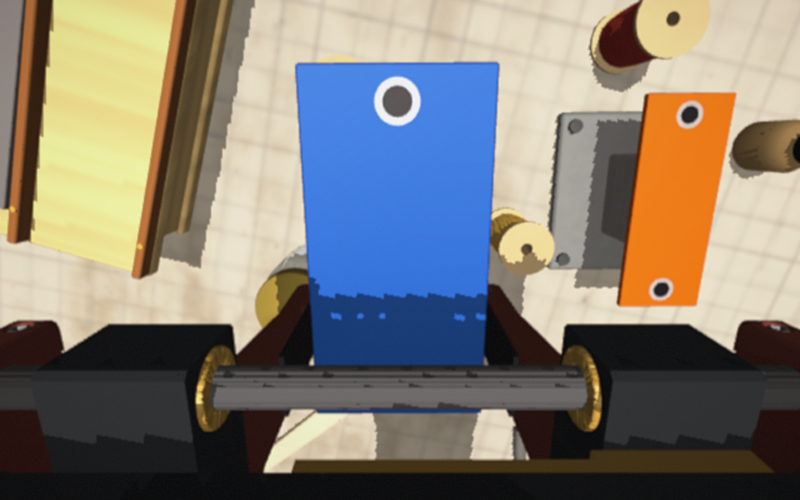

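View pics/w19c.png

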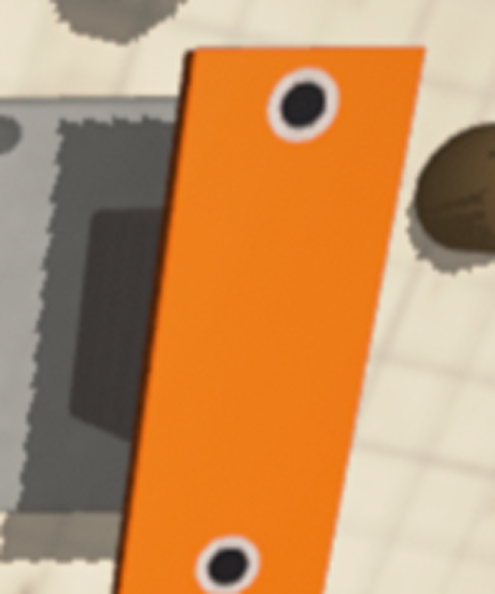

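```bash
python3 - <<'E'
from h import *
a=gw([(193,49),(425,47)],.075,3.3,460,60); b=gw([(696.5,306),(623,304)],.075,1.25)
rep('orange',np.vstack([a,b]))
z=.1602+.0174+.0025
q=np.load('pose.npy'); M=R.from_euler('xyz',q[3:]).as_matrix()
for P in gw([(296,63.5),(498.5,63.5)],z,1.25): print((M.T@(P-q[:3])).round(4))
E
```

```text
orange [ 0.5633 -0.2208  0.075 ] L 0.1289 W 0.0487 yaw 13.28 11.55
[-0.0198  0.0924 -0.0332]
[-0.0198  0.0924  0.0318]
```

Emit:
apply_moves --moves '[{"xyz": [0,1,15],"dr": [-0.001,0,-0.001]},{"xyz": [3,2,40],"dr": [-0.001,0,-0.001]},{"xyz": [6,2,70],"dr": [-0.001,0,-0.001]},{"xyz": [8,2,100],"dr": [-0.001,0,-0.001]},{"xyz": [10,2,130],"dr": [-0.001,0,-0.001]}]'

```text
time: 24.5
tcp_pos: [0.5283, -0.1924, 0.1501]
eef_rot: [0.362, 1.57, -0.996]
force: [-0.1, 0.1, -0.4]
opening: 0.0654
```

```bash
python3 plan.py .5363 -.2265 .1 12.2
```

```text
t 24.5 tcp [ 0.5283 -0.1924  0.1501] yaw 12.19 F [-0.1  0.1 -0.4] open 0.0654
xyz [50.2  0.6 35. ] dr [-0.0003  0.0006 -0.0002]
```

Emit:
apply_moves --moves '[{"xyz": [5,0,18],"dr": [0,0,0]},{"xyz": [15,0.5,29],"dr": [0,0,0]},{"xyz": [28,0.5,35],"dr": [0,0,0]},{"xyz": [38,0.5,35],"dr": [0,0,0]},{"xyz": [44,0.5,35],"dr": [0,0,0]}]'

```text
time: 24.92
tcp_pos: [0.5347, -0.2243, 0.1039]
eef_rot: [-2.295, 1.568, 2.63]
force: [0.3, 0.5, -1.3]
opening: 0.0652
```

Emit:
apply_moves --moves '[{"xyz": [0,0,0],"dr": [0,0,0]},{"xyz": [0,0,0],"dr": [0,0,0]},{"xyz": [0,0,0],"dr": [0,0,0]},{"xyz": [0,0,0],"dr": [0,0,0]}]'

```text
time: 25.25
tcp_pos: [0.5362, -0.2257, 0.1068]
eef_rot: [0.777, 1.569, -0.582]
force: [0.8, -0.4, -1.0]
opening: 0.0654
```

```bash
python3 plan.py .5363 -.2265 .067 12.2
```

```text
t 25.25 tcp [ 0.5362 -0.2257  0.1068] yaw 12.13 F [ 0.8 -0.4 -1. ] open 0.0654
xyz [39.8 -0.1  0.8] dr [-0.0012  0.0011 -0.0011]
```

Emit:
apply_moves --moves '[{"xyz": [8,0,0.8],"dr": [-0.001,0.001,-0.001]},{"xyz": [18,0,0.8],"dr": [-0.001,0.001,-0.001]},{"xyz": [27,0,0.8],"dr": [-0.001,0.001,-0.001]},{"xyz": [34,0,0.8],"dr": [-0.001,0.001,-0.001]},{"xyz": [38,0,0.8],"dr": [-0.001,0.001,-0.001]}]'

```text
time: 25.67
tcp_pos: [0.535, -0.2268, 0.0664]
eef_rot: [-2.129, 1.568, 2.795]
force: [0.3, -0.6, -0.6]
opening: 0.0653
```

Emit:
apply_moves --moves '[{"xyz": [0,0,0],"dr": [0,0,0]},{"xyz": [0,0,0],"dr": [0,0,0]},{"xyz": [0,0,0],"dr": [0,0,0]},{"xyz": [0,0,0],"dr": [0,0,0]}]'

```text
time: 26.0
tcp_pos: [0.5362, -0.2271, 0.0685]
eef_rot: [-1.597, 1.571, -2.956]
force: [0.8, -0.9, -0.7]
opening: 0.0653
```

```bash
python3 plan.py .5363 -.2265 .0600 12.2; python3 - <<'E'
from h import *
crop('side','s20.png',270,190,140,110,5)
E
```

```text
t 26.0 tcp [ 0.5362 -0.2271  0.0685] yaw 12.13 F [ 0.8 -0.9 -0.7] open 0.0653
xyz [ 8.5  0.3 -0.6] dr [-0.0011 -0.      0.0003]
```

View pics/s20.png

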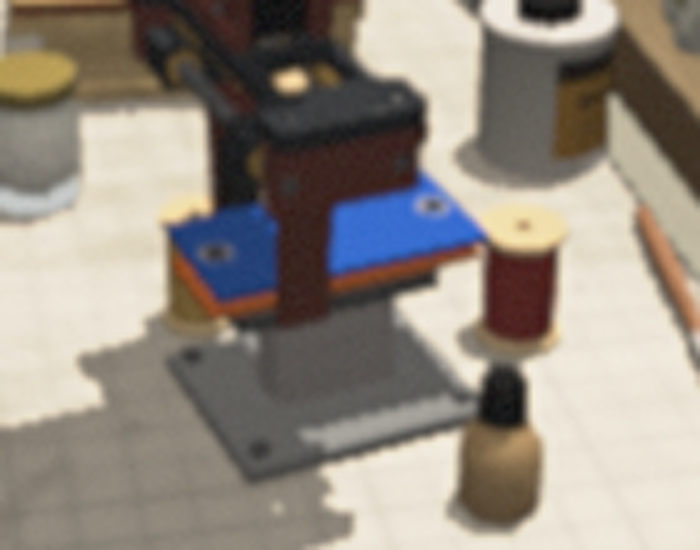

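Emit:
apply_moves --moves '[{"xyz": [2,0,-0.5],"dr": [0,0,0]},{"xyz": [4,0.3,-0.5],"dr": [0,0,0]},{"xyz": [6,0.3,-0.5],"dr": [0,0,0]},{"xyz": [7,0.3,-0.5],"dr": [0,0,0]},{"xyz": [7.5,0.3,-0.5],"dr": [0,0,0]}]'

```text
time: 26.47
tcp_pos: [0.5359, -0.2264, 0.0603]
eef_rot: [-2.053, 1.569, 2.871]
force: [-0.1, -0.1, -0.7]
opening: 0.0654
```

Emit:
apply_moves --moves '[{"xyz": [0.5,0,0],"dr": [0,0,0]},{"xyz": [0.5,0,0],"dr": [0,0,0]},{"xyz": [1,0,0],"dr": [0,0,0]},{"xyz": [1,0,0],"dr": [0,0,0]}]'

```text
time: 26.8
tcp_pos: [0.536, -0.2265, 0.0601]
eef_rot: [-1.752, 1.57, -3.111]
force: [-2.5, 1.4, 4.8]
opening: 0.0653
```

```bash
python3 plan.py .5363 -.2265 .0600 12.2
```

```text
t 26.8 tcp [ 0.536  -0.2265  0.0601] yaw 12.14 F [-2.5  1.4  4.8] open 0.0653
xyz [0.1 0.3 0.1] dr [-0.0011 -0.0002  0.0009]
```

Contact made (4.8 N). Release and lift.

Emit:
apply_moves --moves '[{"xyz": [-0.3,0,0],"dr": [0,0,0]},{"xyz": [-0.3,0,0],"dr": [0,0,0]},{"xyz": [-0.3,0,0],"dr": [0,0,0]},{"xyz": [-0.3,0,0],"dr": [0,0,0]},{"xyz": [-0.3,0,0],"dr": [0,0,0]}]' --jaw 0.88 --grip_force 20

```text
time: 27.22
tcp_pos: [0.536, -0.2265, 0.0598]
eef_rot: [-2.0, 1.57, 2.924]
force: [-0.2, -0.4, 1.0]
opening: 0.077
```

Emit:
apply_moves --moves '[{"xyz": [-6,0,0],"dr": [0,0,0]},{"xyz": [-18,0,0],"dr": [0,0,0]},{"xyz": [-36,0,0],"dr": [0,0,0]},{"xyz": [-60,0,0],"dr": [0,0,0]},{"xyz": [-80,0,0],"dr": [0,0,0]}]'

```text
time: 27.63
tcp_pos: [0.5364, -0.2264, 0.1422]
eef_rot: [-2.92, 1.571, 2.005]
force: [0.6, -0.6, 0.9]
opening: 0.0773
```

Emit:
apply_moves --moves '[{"xyz": [-20,0,-20],"dr": [0,0,0]},{"xyz": [-20,0,-50],"dr": [0,0,0]},{"xyz": [-20,0,-80],"dr": [0,0,0]},{"xyz": [-20,0,-90],"dr": [0,0,0]},{"xyz": [-20,0,-90],"dr": [0,0,0]}]'

```text
time: 28.05
tcp_pos: [0.5173, -0.1356, 0.1614]
eef_rot: [2.267, 1.57, 0.913]
force: [-0.5, -0.4, -0.0]
opening: 0.0775
```

Emit:
apply_moves --moves '[{"xyz": [0,0,0],"dr": [0,0,0]},{"xyz": [0,0,0],"dr": [0,0,0]},{"xyz": [0,0,0],"dr": [0,0,0]},{"xyz": [0,0,0],"dr": [0,0,0]}]'

```text
time: 28.38
tcp_pos: [0.5172, -0.1399, 0.1598]
eef_rot: [-1.845, 1.569, 3.077]
force: [-0.8, 0.2, -0.5]
opening: 0.0767
```

```bash
python3 wv.py w21; python3 - <<'E'
from h import *
import cv2
im=cv2.imread('pics/w21.png')
cv2.imwrite('pics/w21b.png',cv2.resize(im,None,fx=1.25,fy=1.25,interpolation=2))
crop('side','s21.png',270,190,140,110,5)
E
```

```text
[ 0.5172 -0.1399  0.1598] [-1.84485163  1.56948641  3.07735612]
```

View pics/w21b.png

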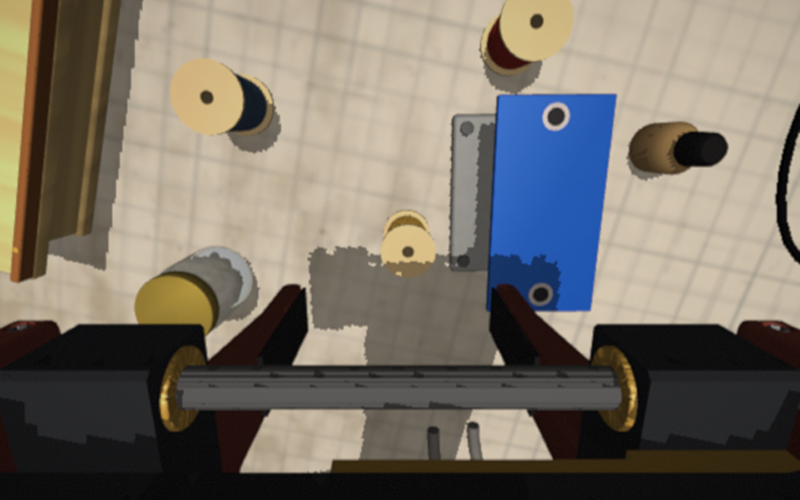

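View pics/s21.png

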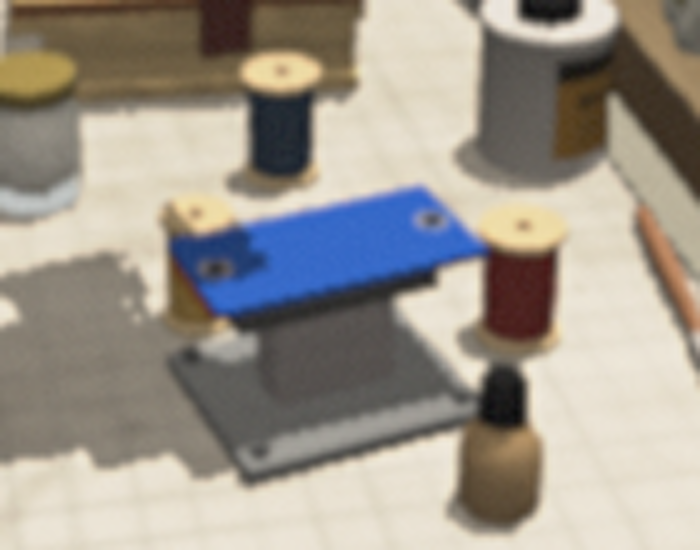

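Emit:
apply_moves --moves '[{"xyz": [-10,-10,-30],"dr": [0,0,0]},{"xyz": [-20,-30,-65],"dr": [0,0,0]},{"xyz": [-30,-50,-100],"dr": [0,0,0]},{"xyz": [-30,-65,-130],"dr": [0,0,0]},{"xyz": [-30,-70,-140],"dr": [0,0,0]}]'

```text
time: 28.9
tcp_pos: [0.4168, -0.0134, 0.1905]
eef_rot: [-1.797, 1.57, 3.131]
force: [0.2, -0.3, 0.4]
opening: 0.0773
```

Emit:
apply_moves --moves '[{"xyz": [0,0,0],"dr": [0,0,0]},{"xyz": [0,0,0],"dr": [0,0,0]},{"xyz": [0,0,0],"dr": [0,0,0]}]'

```text
time: 29.15
tcp_pos: [0.4203, -0.0175, 0.1901]
eef_rot: [-2.057, 1.57, 2.866]
force: [0.8, -0.4, 0.8]
opening: 0.0771
```

```bash
python3 - <<'E'
from h import *
rep('blue w21',gw([(498,94),(617,95),(591,311),(487,309)],.080,1.25))
crop('top','t22.png',300,90,170,170,3.5)
print(env.state()['time'])
E
```

```text
blue w21 [ 0.5635 -0.2203  0.08  ] L 0.1285 W 0.066 yaw 12.45 11.19
29.2
```

View pics/t22.png

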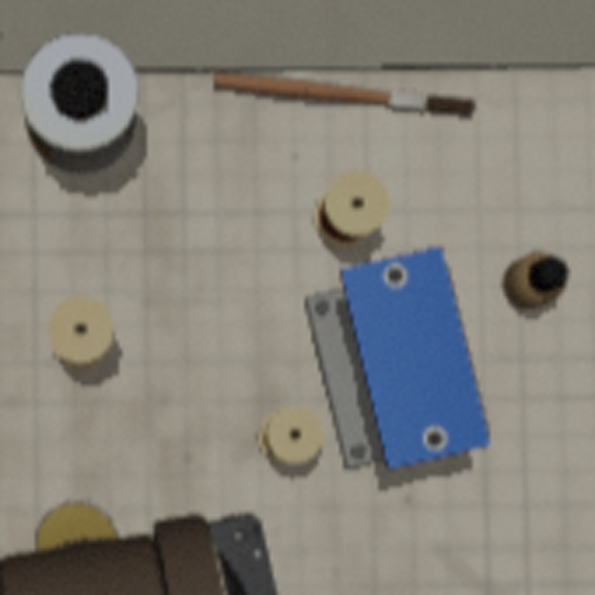

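```bash
python3 - <<'E'
from h import *
from bench import ticket
rep('blue top',np.array([p2w('top',(U+.5)/3.5-.5+300,(V+.5)/3.5-.5+90,.080) for U,V in [(341,268),(442,247),(489,444),(390,467)]]))
print(ticket.job_done())
E
```

```text
blue top [ 0.5655 -0.2211  0.08  ] L 0.1287 W 0.0647 yaw 12.37 11.88
the job is handed in; nothing more can be done
None
```

The flared riser is built on the stand, orange plate first and blue plate on top, and I handed the job in at about 29 s of the 72 s allowed.

- **Orange plate:** I pushed it from behind until about 55 mm jutted past the rack's edge. I gripped it by the sides of that end, set it down on the stand's head until the force rose to about 10 N, and let go.
- **Blue plate:** I did the same, with about 54 mm jutting out, and set it on the orange plate until the force rose to about 5 N before letting go.

**Last checks**
- **Orange position:** before I stacked on it, the wrist camera put its centre within about 0.5 mm of the stand's centre, with an earlier look within 1 mm.
- **Blue position:** the wrist camera puts its centre within 1 mm of the stand and orange centres. The top camera says about 2 mm along the length, which is within the 2 mm calibration error. It reads about 12° yaw, which matches the stand.
- **Stack:** the side picture shows the plates lying flat on each other.
- **Bystanders:** the two thread spools near the stand, the blue spool and the bottle sit at the same picture positions as at the start. The arm half-covered the jar in the last top picture, but the visible part of its lid had not moved.
- **Grey plate:** it was still in its lane in the side picture taken as I lifted the blue plate. I did not look at it again after that.

No check failed. I could not check the orange plate directly after stacking, because the blue one covers it.

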